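Rock the sample cups and put them away

ROBOT

A 6-joint arm with a two-finger parallel gripper is mounted at the origin on a cart in front of the work surface, level with it; the furniture and walls round the work are solid. World frame = base frame: x ahead of the robot, y to its left, z up, the work surface at z = 0. Lengths are in m, angles in rad, forces in N, time in s.
With the tool pointing down it reaches from about 0.3 to 0.875 m from the base axis. Payload 6.4 kg.
Tool frame: the origin (TCP) lies between the finger pads; the fingertips stand 17 mm ahead of it and the grasp point (between the pads) lies 2 mm behind it; z points along the fingers, y is the line along which they close (so a half turn about z gives the same grasp; the last joint's range is limited). The gripper opens to 85 mm and grips with 20 to 120 N. Pads are 22 mm wide; open, the fingers measure 114 mm over their backs; the gripper's body (76 mm by 85 mm) begins 54 mm behind the grasp point. The pads swing forward as they close: fully open they stand 13 mm farther back than shut.
Start: joints at [1.063, 0.181, 1.607, -0, 1.354, -0.206], TCP at [0.171, 0.549, 0.218] pointing down, gripper open.
Joint ranges: [-2.99, 2.99], [-0.89, 2.07], [0.3, 2.58], [-1.14, 4.28], [0, 2.63], [-3.12, 3.12]. Speed limits (rad/s): [2.57, 2.57, 3.01, 3.14, 3.14, 3.14].

INTERFACE

Orientations are given as a unit quaternion [x, y, z, w].
In Python, from rig import read_state, eyes, ticket gives the robot as it stands.
- The arm moves only by the shell command python3 -m inch 'ROWS' [FORCE]. ROWS is a JSON object of lists of equal length, an entry for each row: "gripper": the finger opening in cm, from 0 to 8.54; "offset": the shift along the world's x, y, z in cm, a list of three; "rot": the turn, a rotation vector about the world's x, y, z in degrees, a list of three. A call has 1 to 12 rows; each row shifts and turns the commanded pose from where the row before left it; what a row does not reach is not made up. A row lasts 1/12 s, in which the tool goes at most 41.7 mm and 7.16 degrees, less where a joint would pass 70% of its speed; a pose out of reach is approached as far as the arm can. A call is refused whole if a number of a shift passes 4.17 or a number of a turn 7.16, either way. A call with a gripper value outside its range is refused whole. The fingers move at their own pace and stop on an object; FORCE is the grip in N (left out, the last holds). Time passes only in rows, so rows that do not move let the fingers close. It gives the time, the measured TCP pose, the force, the opening and the grip force at its end, in the units of the state.
- read_state(): the state, without advancing time (a new reading comes with each control period).
- eyes.read_camera(name): name is "side" or "top"; returns a dict with "color" (384x512x3 uint8, red, green, blue), "depth" (384x512 float32, m along the optical axis (not along the pixel's ray), 0 where there is no reading), "intrinsics" (3x3 intrinsics, pixels), "dist" ([k1, k2, p1, p2, k3] as OpenCV has them; the pictures are not rectified), "rvec" (rotation vector, rad) and "tvec" (3), from world to camera coordinates, as OpenCV has them. Camera axes: x right, y down, z forward; pixel columns grow to the right and rows downward; lengths in m; the calibration is good to about 2 mm. A picture is of the moment at which its call begins.
- ticket.sign_off(): hands the job in; it is judged then, once.
The state is a dict: "clock": time; "joint_pos": joint angles; "joint_vel": joint speeds; "tau": joint torques, N m; "eef_pos": TCP position; "orientation": TCP orientation; "wrist_force": force on the tool from outside, world axes, zero at the start; "ft_torque": the same for the moment, N m; "finger_gap": finger opening in m; "grasp_force": force on a finger pad.
Only numpy, scipy, OpenCV 4.12 (cv2) and the standard library are available. Lean on these libraries where they do the work, as an engineer would, in place of code of your own. Each camera call takes 0.05 s, during which the arm holds its last target. There are 200 camera calls.

TASK

Set the trough of the hand rocker level and stand every sample cup from the worktop upright in it. With the lever, tilt the loaded trough 30 degrees with the lever towards you, hold it there for three seconds and bring it level, then 30 degrees with the lever away from you, hold three seconds and bring it level again, never going past 40 degrees. Only then pull the drawer of the drawer unit out to its stop, move all the cups into it, standing, and push it fully shut; leave the other things where they are.

Things in the scene. Friction and masses are not known exactly. Their poses are not given: they have to be found in the camera images.
- cup_a: lidded sample cup standing on the worktop, 48 mm across its lid, body 44 mm across under the lid and narrower at the foot, 43 high (lid from 36 to 43), 60 g, its contents settled at the bottom, so it stands firmly; may be absent; all cups are alike. Origin: centre of its underside, z up
- cup_b: lidded sample cup standing on the worktop, 48 mm across its lid, body 44 mm across under the lid and narrower at the foot, 43 high (lid from 36 to 43), 60 g, its contents settled at the bottom, so it stands firmly; may be absent; all cups are alike. Origin: centre of its underside, z up
- cup_c: lidded sample cup standing on the worktop, 48 mm across its lid, body 44 mm across under the lid and narrower at the foot, 43 high (lid from 36 to 43), 60 g, its contents settled at the bottom, so it stands firmly; may be absent; all cups are alike. Origin: centre of its underside, z up
- cup_d: lidded sample cup standing on the worktop, 48 mm across its lid, body 44 mm across under the lid and narrower at the foot, 43 high (lid from 36 to 43), 60 g, its contents settled at the bottom, so it stands firmly; may be absent; all cups are alike. Origin: centre of its underside, z up
- tilt_trough (a joint): tilt of the rocker's trough, rad: 0 level with the lever upright, positive with the lever leaning away from the robot (the stand's +x), negative towards the robot; 30 degrees = 0.524; stops at -0.87 and 0.87. The hinge is stiff: it stays where it is left and needs about 2 N at the lever's bar
- axle (a point): middle of the rocker's axle, which runs along the stand's y at 85 mm above the worktop (axes: those of the fixed stand, z up). The stand's base is 90 (x) x 250 (y) mm; its two end posts at y = -108 and +108 reach 96 mm high; a white dial 112 mm across with marks at 0, 15, 30 and 45 degrees either way stands behind the lever at y = -115
- trough_floor (a point): centre of the aluminium trough's floor, 13 mm below the axle; turns with the trough, z normal to the floor. Inside 48 mm wide (x) and 190 mm long (y), side walls 24 mm above the floor; end walls and two partitions 29 mm high and 3 thick make three pockets for one cup each, centred at y = -64, 0 and +64 mm; tilted, cups may slide or lean against the wall
- lever_grip (a point): point to grip on the lever's black round bar: 12 mm thick, along the stand's y, 52 mm long (from 29 mm towards the trough to 23 mm outward of this point). It is 150 mm to -y of the axle's middle and 85 mm above the axle when upright, and moves on a circle of 85 mm about the axle; axes turn with the trough
- store_drawer (a joint): how far the drawer is pulled out, m: 0 shut, stop at 0.130; slides with about 1 N of friction and some drag
- drawer_floor (a point): centre of the drawer's inner floor, z up; the drawer pulls out along -x of these axes. Inside 162 mm (x) x 218 mm (y), walls 30 mm above the floor; two partitions along x make three lanes 70 mm wide, centred at y = -73, 0 and +73 mm; the front plate's inner face is at x = -85 mm and its top 67 mm above the floor. Fully open, x from -81 to +36 mm lies in front of the unit's top plate.
- drawer_unit: white drawer unit, fixed, 200 (x, depth) x 250 (y) x 86 mm high, its front to -x; the opening inside is 70 mm high, so a standing cup passes; the drawer's inner floor is 15 mm above the worktop. Origin: centre of its underside
- drawer_handle (a point): middle of the drawer's steel bar handle: 11 mm thick, 110 mm long along y, 35 mm in front of the front plate, 59 mm above the worktop (27 mm below the unit's top)
- petri_dish: flat round dish with lid, 69 mm across, 15 high mm; bystander, to be left alone; origin at the centre of its underside
- timer: small pocket timer lying face up, 56 x 62 x 18 mm; bystander, to be left alone; origin at the centre of its underside
- tape_roll: roll of packing tape lying flat, 92 across, 48 high mm; bystander, to be left alone; origin at the centre of its underside
- marker: capped marker pen lying, 139 long, 13 thick mm; bystander, to be left alone; origin at the centre of its underside
- tweezers: steel tweezers lying beside the rocker, 131 long, 10 thick mm; bystander, to be left alone; origin at the centre of its underside
Things that resemble listed ones, but are neither listed nor needed, are in the scene too. Leave any green look-alike of the cup_b alone.

How it is judged:
By the outcome, as a careful person would: the job done as asked, in the order asked, and still so for the second after the job is handed in, with the robot touching nothing.
Of cup_a, cup_b, cup_c, cup_d only 2 to 3 are there at a start; the rules pass over those that are not, and their reading is None.
At some moment in a run one of cup_a, cup_b, cup_c, cup_d may be knocked a few centimetres aside while the robot is not near it.
It also fails if it takes over 210 s, if anything falls off the work surface, if the arm or the gripper's body presses on something with over 40 N, if the wrist force passes 120 N, or if a joint passes its speed limit or range.

## Working session

There is one attempt and no reset: what is moved stays moved. The work goes in short steps, Python scripts to look and compute and a shell command to move; the robot and the scene stay as the last step left them, time stands still between calls to the robot, and variables do not carry over. Pictures are saved under pics/ and viewed, at most 14 in all, crops included, and the job is handed in when it is done.

```bash
ls; mkdir -p pics; cat > h.py <<'E'
import numpy as np, cv2
from rig import read_state, eyes, ticket
def cam(n):
    c=eyes.read_camera(n); c['R']=cv2.Rodrigues(np.array(c['rvec'],float))[0]; c['t']=np.array(c['tvec'],float).ravel(); return c
def world(c):
    "HxWx3 world points from depth"
    d=c['depth']; h,w=d.shape
    uv=np.stack(np.meshgrid(np.arange(w),np.arange(h)),-1).reshape(-1,1,2).astype(np.float64)
    n=cv2.undistortPoints(uv,np.array(c['intrinsics']),np.array(c['dist'])).reshape(h,w,2)
    p=np.dstack([n*d[...,None],d]); P=(p-c['t'])@c['R']; P[d==0]=np.nan; return P
def ray(c,uv,z):
    n=cv2.undistortPoints(np.array(uv,float).reshape(-1,1,2),np.array(c['intrinsics']),np.array(c['dist'])).reshape(-1,2)
    d=np.c_[n,np.ones(len(n))]@c['R']; o=-c['R'].T@c['t']; return o+d*((z-o[2])/d[:,2])[:,None]
def proj(c,X):
    return cv2.projectPoints(np.array(X,float).reshape(-1,1,3),np.array(c['rvec'],float),c['t'],np.array(c['intrinsics']),np.array(c['dist']))[0].reshape(-1,2)
def save(n,im,s=1.5):
    cv2.imwrite('pics/'+n,cv2.resize(im[...,::-1],None,fx=s,fy=s,interpolation=cv2.INTER_CUBIC))
E
python3 - <<'E'
from h import *
for n in('top','side'):
    c=cam(n); save(n+'1.png',c['color'],1.55); np.savez(n+'1.npz',**c)
    print(n,-c['R'].T@c['t'],c['intrinsics'])
s=read_state(); print(s)
E
```

```text
pics
top [ 0.39798229 -0.01994325  1.64515579] [[497.77467297   0.         257.77095775]
 [  0.         497.77467297 193.13147746]
 [  0.           0.           1.        ]]
side [ 0.94068977 -0.43736976  0.91515052] [[348.74458882   0.         251.76210232]
 [  0.         348.74458882 195.421744  ]
 [  0.           0.           1.        ]]
{'clock': 0.1, 'joint_pos': array([ 1.06266415e+00,  1.81469179e-01,  1.60789402e+00,  2.14127856e-05,
        1.35381961e+00, -2.06283297e-01]), 'joint_vel': array([-2.20246423e-04, -4.87863746e-03, -2.56886069e-03,  4.28004641e-04,
        9.93575265e-05, -2.76456357e-04]), 'tau': array([ 9.24999986e-04, -4.45878518e+01, -3.52237880e+01, -2.01893254e-04,
        4.22770143e-03, -5.51974347e-05]), 'eef_pos': array([0.17065104, 0.5485543 , 0.21737966]), 'orientation': array([ 1.50354366e-01,  9.88631849e-01, -7.41235677e-04, -2.87800574e-04]), 'wrist_force': array([0.20595495, 0.57119078, 0.46968909]), 'ft_torque': array([-0.00298376, -0.0146231 ,  0.01936716]), 'grasp_force': 0.0, 'finger_gap': 0.08520092796686803}
```

View pics/top1.png

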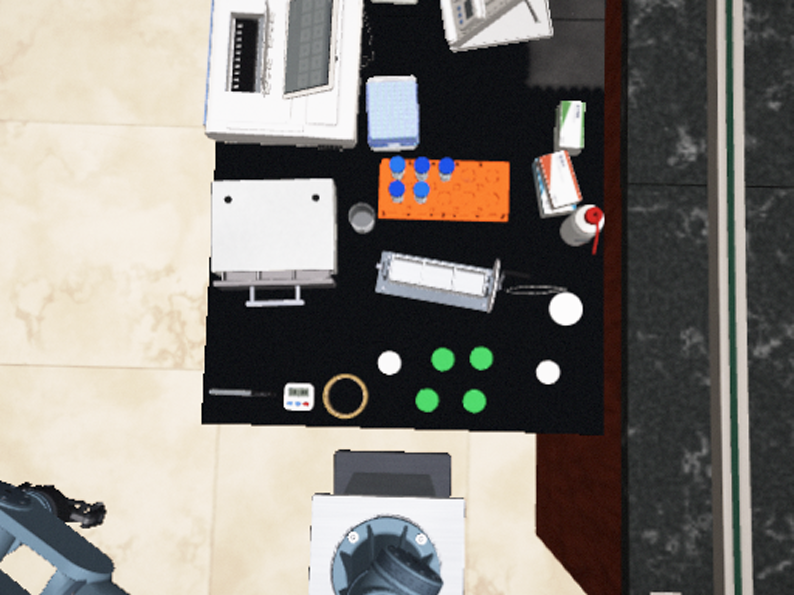

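View pics/side1.png

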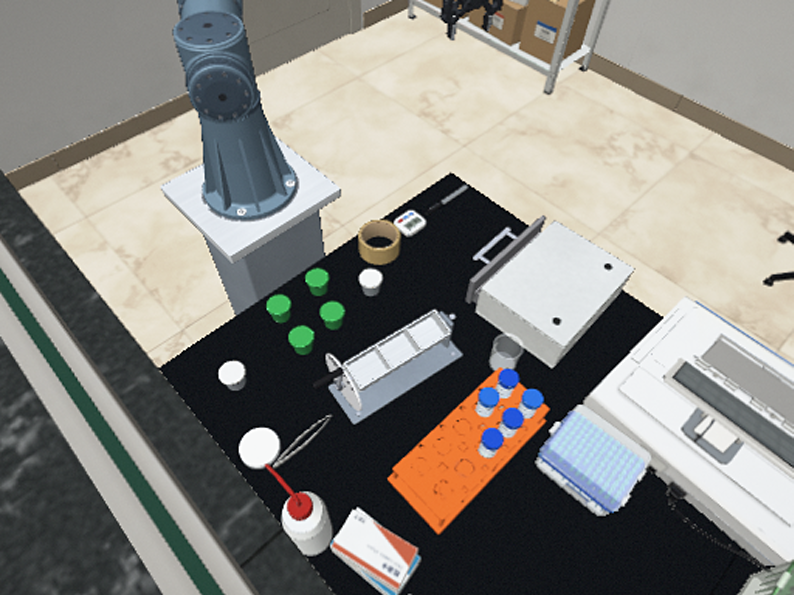

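Top view: two white lidded cups at (389,363) and (547,372). The white disc at (566,309) is larger and flat, so it is the petri dish. Four green look-alikes are at (443,359), (481,358), (427,400) and (474,401). The rocker is at (437,282), its lever at about (515,273), and the drawer unit is at (275,235).

```bash
python3 - <<'E'
from h import *
np.set_printoptions(precision=4,suppress=True)
C={n:dict(np.load(n+'1.npz')) for n in('top','side')}
for n,c in C.items():
    P=world(c); c['P']=P
    rgb=c['color'].astype(int); white=(rgb.min(2)>200)
    z=P[...,2]; on=(P[...,0]>.2)&(P[...,0]<.6)&(P[...,1]<.12)&(P[...,1]>-.5)
    m=(on&white&(z>.005)&(z<.06)).astype(np.uint8)
    k,l,s,_=cv2.connectedComponentsWithStats(m)
    for i in range(1,k):
        if s[i,4]<30: continue
        q=P[l==i]; top=q[q[:,2]>np.nanmax(q[:,2])-.008]
        r=cv2.minEnclosingCircle(np.ascontiguousarray(top[:,:2].astype(np.float32)))
        print(n,'white',s[i],'zmax',np.nanpercentile(q[:,2],95),r)
    # drawer handle, unit, rocker points
P=C['top']['P']; z=P[...,2]
def rect(lab,m):
    q=P[m]; r=cv2.minAreaRect(np.ascontiguousarray(q[:,:2].astype(np.float32))); print(lab,len(q),r,np.median(q[:,2])); return q
rect('unit top',(z>.078)&(z<.095)&(P[...,1]>.1)&(P[...,0]<.75)&(P[...,0]>.4)&(P[...,1]<.5))
rect('handle',(z>.045)&(z<.07)&(P[...,1]>.1)&(P[...,0]<.50)&(P[...,0]>.3)&(P[...,1]<.4))
rk=(P[...,0]>.35)&(P[...,0]<.6)&(P[...,1]<.06)&(P[...,1]>-.3)
rect('base',rk&(z>.004)&(z<.03)&(P[...,1]>-.22))
rect('rocker>.06',rk&(z>.06))
q=P[rk&(z>.105)]; print('high',len(q)); print(q[np.argsort(-q[:,2])][:40:2])
for n in C:
    c=C[n]; 
    u=proj(c,[.5,-.12,.08])[0].astype(int); print(u)
    a=c['color'][max(u[1]-60,0):u[1]+60,u[0]-80:u[0]+90]; a=np.clip(a.astype(float)*1.0,0,255); a=(255*(a/255)**.5).astype(np.uint8)
    save(n+'_crop.png',a,4)
    w=proj(c,[[.33,-.0,.04],[.33,-.25,.04]])
a=cv2.imread('pics/top_crop.png');b=cv2.imread('pics/side_crop.png')
cv2.imwrite('pics/c1.png',cv2.resize(np.vstack([a,b]),None,fx=.62,fy=.62))
E
```

```text
top white [355 189  21  21 332] zmax 0.020231007077286457 ((0.5533342361450195, -0.3618815839290619), 0.03227778524160385)
top white [244 227  14  15 162] zmax 0.0478292311743121 ((0.42599979043006897, 0.0067912922240793705), 0.022715631872415543)
top white [346 233  15  15 161] zmax 0.04820008619903368 ((0.41624465584754944, -0.31878000497817993), 0.022723296657204628)
side white [232 174  14  12 134] zmax 0.04427553119288088 ((0.43023404479026794, 0.005440335255116224), 0.023040764033794403)
side white [141 233  17  15 194] zmax 0.04461248498468141 ((0.42009836435317993, -0.3222229480743408), 0.023032570257782936)
side white [154 276  26  26 508] zmax 0.01700348077181465 ((0.5546005964279175, -0.3641515076160431), 0.034086115658283234)
unit top 3653 ((0.6641288995742798, 0.25450730323791504), (0.1775139719247818, 0.25050270557403564), 1.7856863737106323) 0.08474293180817313
handle 65 ((0.354204922914505, 0.12132662534713745), (0.08520183712244034, 0.03864917904138565), 2.5396296977996826) 0.048292805857914595
base 942 ((0.4765065610408783, -0.0799926370382309), (0.24906191229820251, 0.278713196516037), 0.6425971984863281) 0.006659590626270962
rocker>.06 680 ((0.5664966106414795, -0.1227257251739502), (0.06692496687173843, 0.27228277921676636), 0.015567158348858356) 0.08432286667951272
high 107
[[ 0.5966 -0.2523  0.1786]
 [ 0.5964 -0.2435  0.178 ]
 [ 0.5969 -0.2556  0.1768]
 [ 0.5942 -0.2589  0.175 ]
 [ 0.6    -0.247   0.1743]
 [ 0.5971 -0.2501  0.1738]
 [ 0.5995 -0.2264  0.1735]
 [ 0.5999 -0.2354  0.1728]
 [ 0.5944 -0.2504  0.1721]
 [ 0.5945 -0.2535  0.1716]
 [ 0.5993 -0.2088  0.1713]
 [ 0.6    -0.2297  0.1707]
 [ 0.5975 -0.2477  0.1702]
 [ 0.5944 -0.2389  0.1696]
 [ 0.5947 -0.2479  0.1693]
 [ 0.5944 -0.236   0.1689]
 [ 0.592  -0.257   0.1683]
 [ 0.5975 -0.2362  0.1678]
 [ 0.5974 -0.2244  0.1662]
 [ 0.5982 -0.2107  0.1569]]
[291 211]
[222 208]
```

View pics/c1.png

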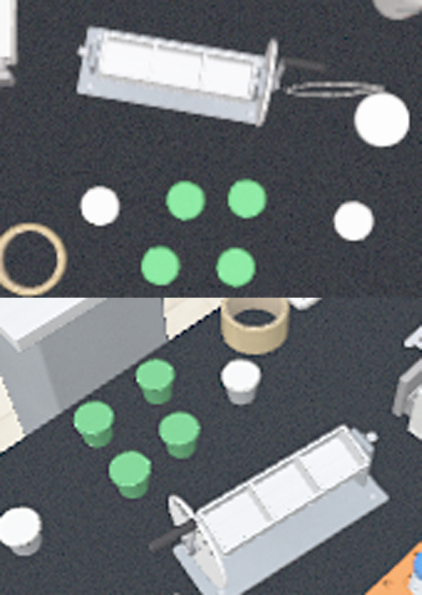

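The crops confirm two white-lidded cups, at about x .43/y .006 and x .418/y -.32. The rocker is yawed a few degrees and its lever leans away. Next I refine the rocker, lever and drawer poses.

```bash
python3 - <<'E'
from h import *
np.set_printoptions(precision=4,suppress=True)
C={n:dict(np.load(n+'1.npz')) for n in('top','side')}
def mar(q): return cv2.minAreaRect(np.ascontiguousarray(q[:,:2].astype(np.float32)))
for n,c in C.items():
    P=world(c); z=P[...,2]; rgb=c['color'].astype(int); br=rgb.mean(2); print('==',n)
    t=(P[...,0]>.35)&(P[...,0]<.45)&(P[...,1]<.22)&(P[...,1]>.05)&(br<45)
    if n=='top': print('table z',np.nanmedian(z[t]))
    rk=(P[...,0]>.45)&(P[...,0]<.72)&(P[...,1]<.09)&(P[...,1]>-.3)
    print('base',mar(P[rk&(z>.001)&(z<.03)&(br>90)&(P[...,1]>-.235)]))
    m=rk&(z>.05)&(br>120); print('rk hi',mar(P[m]),m.sum())
    # trough floor plane
    fl=rk&(z>.045)&(z<.1)&(rgb.min(2)>210)
    fl=cv2.morphologyEx(fl.astype(np.uint8),cv2.MORPH_ERODE,np.ones((3,3)))>0
    q=P[fl]; 
    for _ in range(5):
        m0=q.mean(0); u,s,v=np.linalg.svd(q-m0,full_matrices=False); d=(q-m0)@v[2]; q=q[abs(d)<max(.004,1.5*d.std())]
    nn=v[2]*np.sign(v[2][2]); print('floor normal',nn,m0,len(q),'long axis',v[0]*np.sign(v[0][1]))
    bar=(P[...,0]>.5)&(P[...,0]<.75)&(P[...,1]<-.18)&(P[...,1]>-.34)&(z>.06)&(br<75)
    q=P[bar]; print('bar',len(q)); 
    if len(q)>5: print(np.median(q,0),q.min(0),q.max(0), mar(q))
    un=(z>.075)&(z<.097)&(P[...,1]>.12)&(P[...,0]<.85)&(P[...,0]>.4)&(P[...,1]<.45)&(br>150)
    un=cv2.morphologyEx(un.astype(np.uint8),cv2.MORPH_OPEN,np.ones((3,3)))>0
    print('unit',mar(P[un]),np.median(z[un]))
    h=(z>.045)&(z<.075)&(P[...,1]>.15)&(P[...,0]<.56)&(P[...,0]>.4)&(P[...,1]<.36)&(br>100)
    q=P[h]; print('handle',len(q),mar(q),np.median(q,0))
    hx=q[q[:,0]<np.percentile(q[:,0],40)]; print('  front',np.median(hx,0),hx[:,1].min(),hx[:,1].max())
E
```

```text
== top
table z -0.0009589432081036728
base ((0.5769287943840027, -0.059800341725349426), (0.31363624334335327, 0.2604305148124695), 85.09342193603516)
rk hi ((0.6256693601608276, -0.07898107171058655), (0.3633376359939575, 0.16513605415821075), 54.7718505859375) 1368
floor normal [ 0.2125 -0.03    0.9767] [ 0.605  -0.0868  0.0703] 367 long axis [ 0.1559  0.9878 -0.0036]
bar 77
[ 0.5999 -0.2325  0.1708] [ 0.5713 -0.2593  0.0775] [ 0.6093 -0.1882  0.1802] ((0.5957990884780884, -0.22064974904060364), (0.029253676533699036, 0.07666251063346863), 17.66394805908203)
unit ((0.6876793503761292, 0.2550496757030487), (0.2170088291168213, 0.2500839829444885), 2.4060637950897217) 0.0847655606283418
handle 142 ((0.5473217964172363, 0.24700269103050232), (0.023317167535424232, 0.11823554337024689), 1.1772421598434448) [0.5429 0.2542 0.0621]
  front [0.5391 0.2647 0.0629] 0.18774771616439928 0.30594280419272063
== side
base ((0.6147927045822144, -0.0523756742477417), (0.3340390920639038, 0.13481201231479645), 71.94991302490234)
rk hi ((0.6312551498413086, -0.05758163332939148), (0.3308653235435486, 0.10678929835557938), 74.62228393554688) 1691
floor normal [ 0.2089 -0.0321  0.9774] [ 0.6025 -0.0885  0.0714] 588 long axis [0.1405 0.9901 0.0025]
bar 111
[ 0.6053 -0.2381  0.1712] [ 0.5805 -0.2626  0.0864] [ 0.6137 -0.2061  0.1745] ((0.603419840335846, -0.23387083411216736), (0.030054477974772453, 0.05435894429683685), 18.596683502197266)
unit ((0.7045940160751343, 0.25197091698646545), (0.18988735973834991, 0.2541050910949707), 2.8017044067382812) 0.08467097978852008
handle 110 ((0.5496067404747009, 0.24396838247776031), (0.11936675757169724, 0.019610902294516563), 89.38539123535156) [0.5481 0.2396 0.0618]
  front [0.5443 0.2595 0.0622] 0.18578133247697867 0.30371627467565687
```

```bash
python3 -m inch '{"gripper":[8.5,8.5,8.5,8.5,8.5,8.5,8.5,8.5,8.5,8.5,8.5,8.5],"offset":[[1.8,-3.3,0.4],[1.8,-3.3,0.4],[1.8,-3.3,0.4],[1.8,-3.3,0.4],[1.8,-3.3,0.4],[1.8,-3.3,0.4],[1.8,-3.3,0.4],[1.8,-3.3,0.4],[1.8,-3.3,0.4],[1.8,-3.3,0.4],[1.8,-3.3,0.4],[1.8,-3.3,0.4]],"rot":[[0,0,-6.77],[0,0,-6.77],[0,0,-6.77],[0,0,-6.77],[0,0,-6.77],[0,0,-6.77],[0,0,-6.77],[0,0,-6.77],[0,0,-6.77],[0,0,-6.77],[0,0,-6.77],[0,0,-6.77]]}' 20
python3 -m inch '{"gripper":[8.5,8.5,8.5,8.5,8.5,6,5,4,4,4,4,4],"offset":[[1.8,-3.3,0],[1.8,-3.3,0],[1.8,-3.3,0],[1.8,-3.3,0],[1.8,-3.3,0],[1.8,-3.3,0],[1.8,-3.3,0],[1.8,-3.3,0],[1.8,-3.3,0],[1.8,-3.3,0],[1.8,-3.3,0],[1.5,-2.8,0]],"rot":[[0,0,0],[0,0,0],[0,0,0],[0,0,0],[0,0,0],[0,0,0],[0,0,0],[0,0,0],[0,0,0],[0,0,0],[0,0,0],[0,0,0]]}'
python3 -m inch '{"gripper":[4,4],"offset":[[0,0,0],[0,0,0]],"rot":[[0,0,0],[0,0,0]]}'
```

```text
clock: 1.1
eef_pos: [0.3871, 0.1513, 0.2663]
orientation: [0.76, 0.65, 0.0, -0.0]
wrist_force: [0.0, -0.0, 0.7]
finger_gap: 0.0851
grasp_force: 0.0
clock: 2.1
eef_pos: [0.6004, -0.2403, 0.2653]
orientation: [0.758, 0.652, -0.0, -0.0]
wrist_force: [0.5, -0.8, 0.3]
finger_gap: 0.0399
grasp_force: 0.0
clock: 2.27
eef_pos: [0.5996, -0.2394, 0.2645]
orientation: [0.758, 0.652, -0.0, -0.001]
wrist_force: [-0.4, -0.2, -0.5]
finger_gap: 0.0401
grasp_force: 0.0
```

```bash
python3 -m inch '{"gripper":[4,4,4,4,4,4,0,0,0,0,0,0],"offset":[[0.1,0,-2],[0.1,0,-2],[0.1,0,-2],[0,0,-2],[0,0,-1.3],[0,0,-0.5],[0,0,0],[0,0,0],[0,0,0],[0,0,0],[0,0,0],[0,0,0]],"rot":[[0,0,0],[0,0,0],[0,0,0],[0,0,0],[0,0,0],[0,0,0],[0,0,0],[0,0,0],[0,0,0],[0,0,0],[0,0,0],[0,0,0]]}' 20
```

```text
clock: 3.27
eef_pos: [0.6032, -0.2382, 0.169]
orientation: [0.758, 0.653, 0.0, 0.001]
wrist_force: [0.3, 0.3, 0.3]
finger_gap: 0.0001
grasp_force: 0.0
```

```bash
cat > tilt.py <<'E'
from h import *
def tilt(n='top',show=True):
    c=cam(n); P=world(c); z=P[...,2]; rgb=c['color'].astype(int)
    rk=(P[...,0]>.5)&(P[...,0]<.70)&(P[...,1]<.03)&(P[...,1]>-.195)&(z>.045)&(z<.1)&(rgb.min(2)>200)
    q=P[cv2.erode(rk.astype(np.uint8),np.ones((3,3)))>0]
    for _ in range(6):
        m0=q.mean(0); v=np.linalg.svd(q-m0,full_matrices=False)[2]; d=(q-m0)@v[2]; q=q[abs(d)<max(.004,1.5*d.std())]
    nn=v[2]*np.sign(v[2][2]); xs=np.array([.989,-.148,0])
    print(n,'tilt deg',np.degrees(np.arctan2(nn@xs,nn[2])).round(2),'pts',len(q),'ctr',m0.round(4),'long',(v[0]*np.sign(v[0][1])).round(3)); return c
E
python3 - <<'E'
from tilt import *
tilt('side'); tilt('top')
E
```

```text
side tilt deg 12.55 pts 585 ctr [ 0.6026 -0.0886  0.0714] long [ 0.141  0.99  -0.   ]
top tilt deg 15.77 pts 358 ctr [ 0.6062 -0.0812  0.0703] long [0.129 0.992 0.008]
```

```bash
python3 - <<'E'
from h import *
ims=[]
for n in('side','top'):
    c=cam(n); u=proj(c,[.60,-.24,.168])[0].astype(int)
    a=c['color'][u[1]-40:u[1]+40,u[0]-50:u[0]+50]; a=(255*(a/255)**.5).astype(np.uint8)
    a=np.ascontiguousarray(cv2.resize(a,None,fx=6,fy=6)[...,::-1]); cv2.circle(a,(300,240),4,(0,0,255),-1); ims.append(a)
    P=world(c); d=np.load(n+'1.npz'); P0=world(dict(d)); print(n,u)
cv2.imwrite('pics/c2.png',cv2.resize(np.hstack(ims),(800,320)))
d=dict(np.load('side1.npz'));P=world(d);br=d['color'].mean(2)
m=(P[...,0]>.5)&(P[...,0]<.75)&(P[...,1]<-.18)&(P[...,1]>-.34)&(P[...,2]>.11)
yx=np.argwhere(m)
for (r,cc) in yx[::3]: print((r,cc),P[r,cc].round(3),int(br[r,cc]),end=' | ')
E
```

```text
side [209 243]
top [334 177]
(np.int64(228), np.int64(211)) [ 0.546 -0.195  0.118] 177 | (np.int64(229), np.int64(213)) [ 0.559 -0.197  0.132] 252 | (np.int64(230), np.int64(214)) [ 0.563 -0.197  0.131] 255 | (np.int64(231), np.int64(213)) [ 0.559 -0.198  0.123] 104 | (np.int64(232), np.int64(213)) [ 0.559 -0.199  0.118] 166 | (np.int64(232), np.int64(216)) [ 0.574 -0.199  0.138] 255 | (np.int64(233), np.int64(216)) [ 0.575 -0.2    0.135] 148 | (np.int64(234), np.int64(215)) [ 0.569 -0.2    0.122] 108 | (np.int64(234), np.int64(218)) [ 0.583 -0.2    0.14 ] 255 | (np.int64(235), np.int64(217)) [ 0.578 -0.2    0.129] 97 | (np.int64(236), np.int64(216)) [ 0.571 -0.199  0.114] 168 | (np.int64(236), np.int64(219)) [ 0.587 -0.201  0.137] 221 | (np.int64(237), np.int64(218)) [ 0.603 -0.215  0.172] 51 | (np.int64(238), np.int64(216)) [ 0.603 -0.221  0.173] 137 | (np.int64(238), np.int64(219)) [ 0.607 -0.215  0.171] 27 | (np.int64(239), np.int64(215)) [ 0.602 -0.223  0.171] 49 | (np.int64(239), np.int64(218)) [ 0.608 -0.219  0.174] 34 | (np.int64(239), np.int64(221)) [ 0.611 -0.212  0.169] 14
[... 2387 characters left out ...]
), np.int64(203)) [ 0.602 -0.26   0.173] 44 | (np.int64(248), np.int64(206)) [ 0.607 -0.255  0.173] 27 | (np.int64(248), np.int64(225)) [ 0.616 -0.207  0.12 ] 196 | (np.int64(249), np.int64(202)) [ 0.602 -0.262  0.171] 35 | (np.int64(249), np.int64(205)) [ 0.607 -0.258  0.171] 26 | (np.int64(249), np.int64(227)) [ 0.623 -0.206  0.125] 228 | (np.int64(250), np.int64(203)) [ 0.604 -0.262  0.169] 27 | (np.int64(250), np.int64(226)) [ 0.621 -0.208  0.118] 158 | (np.int64(251), np.int64(203)) [ 0.604 -0.262  0.163] 19 | (np.int64(252), np.int64(228)) [ 0.628 -0.208  0.117] 173 | (np.int64(253), np.int64(229)) [ 0.632 -0.208  0.119] 247 | (np.int64(255), np.int64(230)) [ 0.636 -0.208  0.114] 245 |
```

View pics/c2.png

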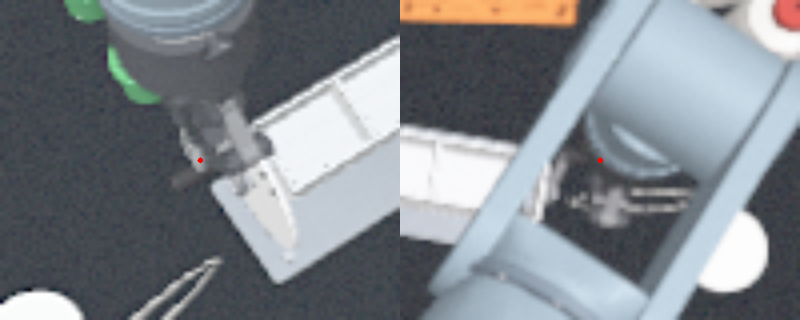

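```bash
python3 -m inch '{"gripper":[0,0],"offset":[[0,0,0],[0,0,0]],"rot":[[0,0,0],[0,0,0]]}' 20; python3 - <<'E'
from h import *
c=cam('side'); np.savez('s2.npz',**c); u=proj(c,[.60,-.23,.168])[0].astype(int)
a=c['color'][u[1]-35:u[1]+25,u[0]-30:u[0]+40]; a=(255*(a/255)**.45).astype(np.uint8)
a=np.ascontiguousarray(cv2.resize(a,None,fx=9,fy=9,interpolation=cv2.INTER_CUBIC)[...,::-1])
s=read_state(); e=s['eef_pos']
for p,col in((e,(0,0,255)),(e-[0,0,.017],(0,255,0)),([.602,-.2395,.168],(255,0,0))):
    q=((proj(c,p)[0]-u+[30,35])*9).astype(int); cv2.circle(a,tuple(q),4,col,-1)
cv2.imwrite('pics/c3.png',a)
P=world(c); 
m=(P[...,0]>.55)&(P[...,0]<.65)&(P[...,1]<-.20)&(P[...,1]>-.28)&(P[...,2]>.13)&(P[...,2]<.19)
for r,k in np.argwhere(m)[::2]: print(r,k,P[r,k].round(3),int(c['color'][r,k].mean()),end='|')
E
```

```text
clock: 3.63
eef_pos: [0.6029, -0.238, 0.1682]
orientation: [0.758, 0.653, -0.0, -0.0]
wrist_force: [0.6, -0.4, -0.4]
finger_gap: -0.0
grasp_force: 0.0
241 205 [ 0.597 -0.248  0.185] 72|243 224 [ 0.611 -0.204  0.137] 213|244 207 [ 0.605 -0.249  0.182] 77|244 209 [ 0.609 -0.246  0.185] 91|244 225 [ 0.613 -0.204  0.135] 242|245 205 [ 0.599 -0.251  0.173] 33|245 207 [ 0.602 -0.248  0.172] 33|245 209 [ 0.605 -0.244  0.172] 84|245 212 [ 0.609 -0.239  0.17 ] 30|246 203 [ 0.597 -0.256  0.171] 31|246 205 [ 0.6   -0.253  0.171] 39|246 207 [ 0.604 -0.249  0.171] 35|246 209 [ 0.606 -0.245  0.169] 26|246 211 [ 0.609 -0.241  0.168] 18|246 226 [ 0.618 -0.205  0.131] 253|247 202 [ 0.598 -0.259  0.171] 38|247 204 [ 0.603 -0.257  0.175] 37|247 206 [ 0.604 -0.253  0.172] 36|247 208 [ 0.606 -0.248  0.169] 29|247 210 [ 0.608 -0.244  0.165] 13|248 201 [ 0.597 -0.262  0.168] 21|248 203 [ 0.602 -0.26   0.173] 42|248 205 [ 0.605 -0.256  0.171] 31|248 207 [ 0.606 -0.252  0.168] 23|249 202 [ 0.602 -0.263  0.172] 40|249 204 [ 0.605 -0.259  0.172] 27|249 206 [ 0.606 -0.255  0.166] 24|250 203 [ 0.605 -0.262  0.17 ] 23|250 205 [ 0.606 -0.258  0.165] 18|
```

View pics/c3.png

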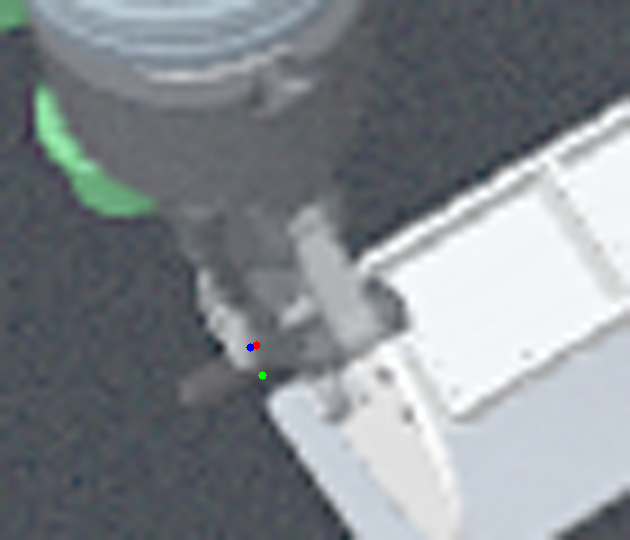

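```bash
python3 - <<'E'
from h import *
a=dict(np.load('side1.npz'));b=dict(np.load('s2.npz'));A=world(a);B=world(b)
m=(abs(a['depth']-b['depth'])>.006)&(B[...,2]<.235)&(B[...,0]<.7)&(B[...,1]<-.15)&(B[...,0]>.5)
for r,k in np.argwhere(m): print(r,k,(B[r,k]*1000).round().astype(int).tolist(),int(b['color'][r,k].mean()),end='|')
E
```

```text
230 201 [588, -248, 226] 30|233 202 [595, -250, 223] 27|235 210 [616, -243, 234] 55|235 211 [617, -242, 234] 55|235 212 [619, -240, 234] 54|235 213 [620, -238, 234] 55|235 224 [569, -172, 82] 132|236 204 [597, -248, 210] 109|236 209 [617, -247, 235] 40|236 210 [618, -245, 234] 51|236 212 [621, -242, 234] 53|237 204 [596, -248, 203] 74|237 205 [610, -253, 230] 72|237 206 [611, -251, 227] 55|237 209 [616, -247, 229] 29|237 210 [618, -245, 230] 52|238 205 [601, -249, 207] 88|238 206 [612, -252, 226] 67|238 207 [615, -252, 230] 37|238 208 [617, -250, 230] 21|238 209 [617, -247, 226] 28|238 210 [620, -247, 231] 36|238 211 [623, -246, 234] 50|238 228 [581, -169, 77] 240|238 231 [584, -161, 71] 233|239 205 [599, -248, 198] 81|239 206 [606, -250, 210] 141|239 207 [614, -252, 224] 81|239 208 [616, -250, 225] 52|239 209 [614, -246, 217] 39|240 205 [599, -249, 195] 105|240 206 [604, -249, 202] 91|240 207 [609, -249, 208] 117|240 208 [609, -246, 204] 112|240 233 [592, -161, 71] 235|241 205 [597, -248, 185] 72|241 206 [603, -249, 196] 85|241 207 [609, -249, 203] 125|241 208 [609, -247, 202] 128|2
[... 2436 characters left out ...]
77, 18] 249|298 183 [603, -349, 3] 38|299 191 [619, -335, 4] 18|299 199 [633, -320, 3] 21|299 220 [671, -279, 2] 22|300 198 [633, -323, 2] 21|300 205 [644, -309, -3] 21|302 178 [601, -364, 0] 16|303 176 [668, -383, 183] 68|303 212 [664, -301, 0] 25|304 204 [652, -318, -1] 20|306 157 [574, -410, 4] 19|307 198 [648, -335, 2] 20|307 206 [663, -320, 4] 19|308 158 [576, -411, -5] 18|308 213 [675, -307, -4] 24|309 199 [652, -335, -4] 18|309 225 [700, -287, 2] 23|311 184 [697, -382, 195] 39|311 191 [642, -354, -3] 18|314 190 [646, -360, -4] 21|314 192 [649, -356, -4] 25|315 168 [612, -403, 3] 23|316 183 [640, -377, 3] 15|317 170 [620, -402, 4] 23|318 166 [614, -411, 1] 19|323 180 [648, -393, 1] 22|
```

```bash
python3 -m inch '{"gripper":[0,0,0,0],"offset":[[0,0,3],[0,0,3],[0,0,0],[0,0,0]],"rot":[[0,0,0],[0,0,0],[0,0,0],[0,0,0]]}' 20; python3 - <<'E'
from h import *
c=cam('side'); u=proj(c,[.60,-.23,.2])[0].astype(int)
a=c['color'][u[1]-35:u[1]+35,u[0]-40:u[0]+40]; a=(255*(a/255)**.45).astype(np.uint8)
a=np.ascontiguousarray(cv2.resize(a,None,fx=8,fy=8,interpolation=cv2.INTER_CUBIC)[...,::-1])
s=read_state(); e=s['eef_pos']; print(e)
for p,col in((e,(0,0,255)),(e-[0,0,.017],(0,255,0)),([.602,-.2395,.168],(255,0,0))):
    q=((proj(c,p)[0]-u+[40,35])*8).astype(int); cv2.circle(a,tuple(q),3,col,-1)
cv2.imwrite('pics/c4.png',a)
E
```

```text
clock: 4.02
eef_pos: [0.6042, -0.2388, 0.231]
orientation: [0.758, 0.653, 0.001, 0.002]
wrist_force: [0.4, -0.7, -1.2]
finger_gap: -0.0001
grasp_force: 0.0
[ 0.6032282  -0.23814971  0.22889755]
```

View pics/c4.png

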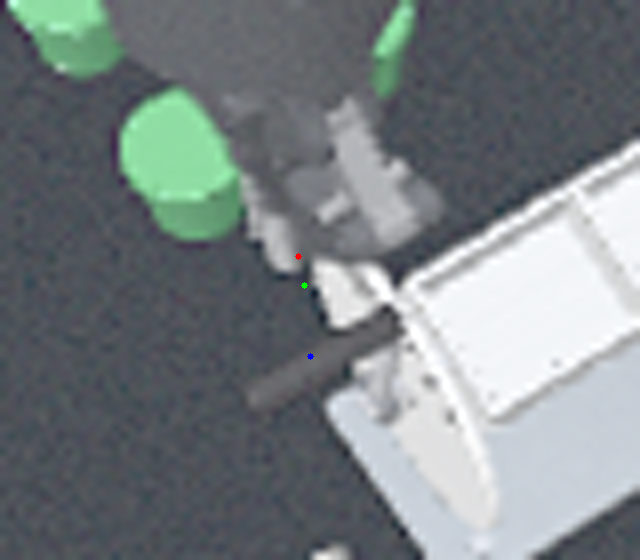

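```bash
cat > tip.py <<'E'
from h import *
def tip(n='side'):
    c=cam(n); B=world(c); a=dict(np.load(n+'1.npz')); e=read_state()['eef_pos']
    m=(a['depth']-c['depth']>.012)&(c['depth']>0)&(np.hypot(B[...,0]-e[0],B[...,1]-e[1])<.07)&(B[...,2]<e[2]+.06)
    k,l,s,_=cv2.connectedComponentsWithStats(m.astype(np.uint8)); l0=1+np.argmax(s[1:,4]); q=B[l==l0]-e
    q=q[np.argsort(q[:,2])]; print(e.round(4),len(q)); print((q[:36]*1000).round().astype(int).tolist())
E
python3 -c "from tip import *; tip()"
python3 -m inch '{"gripper":[5,5,5,5,5,5],"offset":[[0,0,0],[0,0,0],[0,0,0],[0,0,0],[0,0,0],[0,0,0]],"rot":[[0,0,0],[0,0,0],[0,0,0],[0,0,0],[0,0,0],[0,0,0]]}' 20
python3 -c "
from tip import *; tip()
c=cam('side'); u=proj(c,[.60,-.23,.2])[0].astype(int)
a=c['color'][u[1]-35:u[1]+35,u[0]-40:u[0]+40]; a=(255*(a/255)**.45).astype(np.uint8)
save('c5.png',a,8)"
```

```text
[ 0.6026 -0.2377  0.2275] 40
[[7, -8, 14], [7, -10, 17], [-3, -11, 18], [6, -12, 19], [6, -9, 20], [2, -12, 22], [9, -9, 23], [-6, -11, 23], [7, -12, 24], [-2, -11, 24], [2, -11, 25], [14, -9, 25], [7, -10, 26], [6, -12, 27], [10, -9, 28], [15, -7, 28], [14, -9, 29], [-4, -11, 30], [8, -9, 31], [7, -11, 31], [0, -11, 32], [7, -8, 32], [5, -12, 35], [-3, -11, 36], [7, -8, 36], [1, -11, 36], [7, -11, 37], [6, -10, 39], [5, -12, 39], [-2, -11, 41], [7, -10, 44], [3, -12, 44], [-6, -10, 44], [7, -12, 46], [-6, -10, 47], [-1, -11, 47]]
clock: 4.62
eef_pos: [0.6029, -0.238, 0.228]
orientation: [0.758, 0.653, -0.0, -0.0]
wrist_force: [-0.2, 0.2, 0.5]
finger_gap: 0.0501
grasp_force: 0.0
[ 0.6029 -0.2379  0.2281] 42
[[-25, 1, 16], [-24, -2, 16], [-25, -4, 19], [-25, -2, 20], [-25, 2, 20], [-29, -7, 21], [-25, -7, 21], [-25, -4, 21], [-26, -6, 23], [-24, -1, 24], [-25, -3, 25], [-25, 0, 27], [-26, -5, 27], [-26, -8, 29], [-26, -5, 30], [-31, -6, 30], [-24, -3, 30], [-25, 0, 31], [-27, -4, 33], [-26, -7, 33], [-24, -3, 34], [-29, -7, 37], [-25, -2, 37], [-26, -4, 38], [-25, -7, 39], [-25, -1, 40], [-29, -6, 41], [-25, -7, 42], [-25, -3, 42], [-26, -6, 44], [-26, -3, 45], [-32, -6, 46], [-25, -5, 48], [-26, -7, 50], [-26, -5, 51], [-31, -6, 51]]
```

View pics/c5.png

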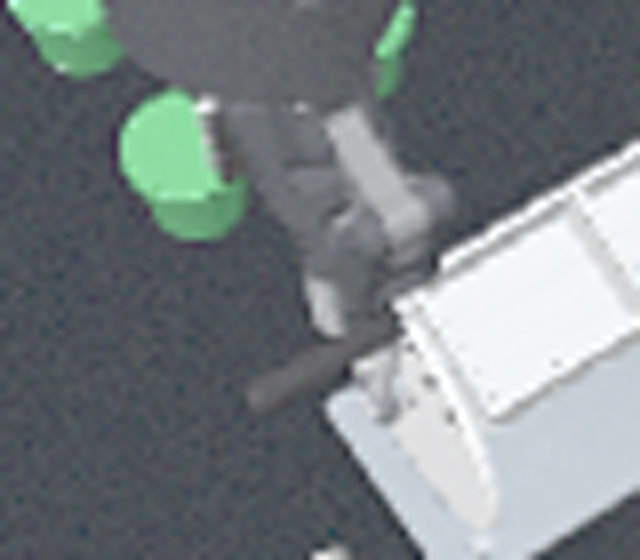

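```bash
python3 -m inch '{"gripper":[4,4,4,4,4,4,0,0,0,0,0,0],"offset":[[0,0,-1.6],[0,0,-1.6],[0,0,-1.6],[0,0,-1.6],[0,0,-1.6],[0,0,-1],[0,0,0],[0,0,0],[0,0,0],[0,0,0],[0,0,0],[0,0,0]],"rot":[[0,0,0],[0,0,0],[0,0,0],[0,0,0],[0,0,0],[0,0,0],[0,0,0],[0,0,0],[0,0,0],[0,0,0],[0,0,0],[0,0,0]]}' 20
```

```text
clock: 5.72
eef_pos: [0.6031, -0.2381, 0.1387]
orientation: [0.758, 0.653, 0.0, 0.0]
wrist_force: [-0.1, -0.3, -2.6]
finger_gap: 0.0111
grasp_force: 21.2
```

```bash
python3 -c "from tilt import *; tilt('side')"
```

```text
side tilt deg 12.56 pts 593 ctr [ 0.6027 -0.0886  0.0713] long [ 0.156  0.988 -0.002]
```

```bash
python3 -m inch '{"gripper":[0,0,0,0,0,0,0,0,0,0],"offset":[[-0.3,0.045,0.06],[-0.3,0.045,0.05],[-0.3,0.045,0.04],[-0.3,0.045,0.03],[-0.3,0.045,0.02],[-0.3,0.045,0.0],[0,0,0],[0,0,0],[0,0,0],[0,0,0]],"rot":[[0,0,0],[0,0,0],[0,0,0],[0,0,0],[0,0,0],[0,0,0],[0,0,0],[0,0,0],[0,0,0],[0,0,0]]}' 20;  python3 -c "
from tilt import *; tilt('side'); tilt('side')"
```

```text
clock: 6.6
eef_pos: [0.5853, -0.2356, 0.1416]
orientation: [0.758, 0.653, 0.0, 0.001]
wrist_force: [1.0, 1.1, 6.2]
finger_gap: 0.0109
grasp_force: 21.6
side tilt deg 0.8 pts 478 ctr [ 0.6029 -0.0881  0.0708] long [0.152 0.988 0.001]
side tilt deg -0.41 pts 505 ctr [ 0.6031 -0.09    0.0709] long [ 0.143  0.99  -0.001]
```

```bash
python3 -m inch '{"gripper":[4,4,4,4,4,4,4,4,4,8.5,8.5,8.5],"offset":[[0,0,0],[0,0,0],[0,0,0],[0,0,1.5],[0,0,3],[0,0,3],[0,0,2],[-2.1,3.2,0],[-2.2,3.4,0],[-2.2,3.4,0],[-2.2,3.4,0],[-2.2,3.4,0]],"rot":[[0,0,0],[0,0,0],[0,0,0],[0,0,0],[0,0,0],[0,0,0],[0,0,0],[0,0,0],[0,0,0],[0,0,0],[0,0,0],[0,0,0]]}' 20
python3 -m inch '{"gripper":[8.5,8.5,8.5,8.5,8.5],"offset":[[-2.2,3.4,-2],[-2.2,3.4,-2],[-0.5,0.4,-2],[0,0,0],[0,0,0]],"rot":[[0,0,0],[0,0,0],[0,0,0],[0,0,0],[0,0,0]]}'
python3 - <<'E'
from tilt import *
np.set_printoptions(precision=4,suppress=True)
for n in('side','top'):
    c=tilt(n); np.savez(n+'3.npz',**c); P=world(c); z=P[...,2]; rgb=c['color'].astype(int)
    xs=np.array([.989,-.148]);ys=np.array([.148,.989]); S=P[...,:2]@xs;T=P[...,:2]@ys
    m=(S>.55)&(S<.68)&(abs(T-.003)<.09)&(z>.06)&(z<.105)&(rgb.min(2)>150)
    print(' s range',np.percentile(S[m],[1,5,50,95,99]),'rim',np.percentile(S[m&(z>.088)],[1,10,90,99]))
    r=m&(z<.078); 
    print(' floor s',np.percentile(S[r],[1,5,95,99]), 't hist of partitions', np.histogram(T[m&(z>.092)],bins=np.arange(-.09,.097,.004))[0])
E
```

```text
clock: 7.7
eef_pos: [0.4739, -0.0659, 0.2344]
orientation: [0.758, 0.652, -0.001, -0.001]
wrist_force: [0.7, 1.1, -0.0]
finger_gap: 0.0744
grasp_force: 0.0
clock: 8.12
eef_pos: [0.4294, -0.0003, 0.1778]
orientation: [0.757, 0.653, -0.001, -0.001]
wrist_force: [0.3, -0.4, 0.6]
finger_gap: 0.085
grasp_force: 0.0
side tilt deg 0.37 pts 478 ctr [ 0.6034 -0.0876  0.0711] long [ 0.141  0.99  -0.   ]
 s range [0.5874 0.5887 0.6091 0.6397 0.6405] rim [0.587  0.5883 0.64   0.6409]
 floor s [0.5883 0.5896 0.6263 0.6401] t hist of partitions [ 1  4  4  3  4  4  4  3  4  5  2  3  3  3 27  9  3  2  4  4  4  2  3  3
  3  2  3  2  4  3 22  9  3  3  3  4  2  3  2  2  2  3  3  2  2  4]
top tilt deg 2.03 pts 431 ctr [ 0.605  -0.088   0.0713] long [ 0.147  0.989 -0.001]
 s range [0.5828 0.5846 0.6124 0.6344 0.6361] rim [0.5826 0.5833 0.6359 0.6369]
 floor s [0.5887 0.5907 0.6319 0.6338] t hist of partitions [ 1  1  2  3  2  2  3  2  2  1  2  3  2  1  2 18  2  0  3  2  1  3  2  2
  2  2  2  1  2  0  3 15  2  3  2  2  2  1  2  2  0  1  3  1  2  2]
```

```bash
cat > cups.py <<'E'
from h import *
def cups(n='side',lo=.028,hi=.055,reg=(.2,.75,-.5,.45)):
    c=cam(n); P=world(c); z=P[...,2]; rgb=c['color'].astype(int)
    m=((rgb.min(2)>190)&(z>lo)&(z<hi)&(P[...,0]>reg[0])&(P[...,0]<reg[1])&(P[...,1]>reg[2])&(P[...,1]<reg[3])).astype(np.uint8)
    k,l,s,_=cv2.connectedComponentsWithStats(m)
    for i in range(1,k):
        if s[i,4]<40: continue
        q=P[l==i]; (x,y),r=cv2.minEnclosingCircle(np.ascontiguousarray(q[:,:2].astype(np.float32)))
        print(n,s[i].tolist(),'xy',round(x,4),round(y,4),'r',round(r,4),'z95',np.percentile(q[:,2],95).round(3))
    return c
E
python3 -c "
from cups import *; cups('side'); cups('top'); print(read_state()['eef_pos'])"
```

```text
side [232, 174, 14, 12, 137] xy 0.4302 0.0053 r 0.0242 z95 0.044
side [141, 233, 17, 15, 201] xy 0.42 -0.3228 r 0.024 z95 0.045
top [346, 233, 15, 15, 161] xy 0.4167 -0.3213 r 0.0231 z95 0.048
[ 0.43179788 -0.00175872  0.17958702]
```

```bash
python3 -m inch '{"gripper":[8.5,8.5,8.5,8.5,8.5,8.5,8.5],"offset":[[-0.2,0.4,-2.5],[-0.2,0.4,-2.5],[0,0,-2.5],[0,0,-2.5],[0,0,-2.5],[0,0,0],[0,0,0]],"rot":[[0,0,0],[0,0,0],[0,0,0],[0,0,0],[0,0,0],[0,0,0],[0,0,0]]}' 25
python3 -c "from tip import *; tip()"
```

```text
clock: 8.9
eef_pos: [0.4261, 0.007, 0.053]
orientation: [0.758, 0.652, -0.001, -0.001]
wrist_force: [0.1, 0.4, 0.7]
finger_gap: 0.0845
grasp_force: 0.0
[0.4273 0.0068 0.0542] 48
[[-42, 12, 25], [-42, 4, 26], [-42, 8, 28], [-43, 1, 28], [-40, 15, 28], [-42, 4, 31], [-40, 11, 31], [-43, 14, 32], [-42, -4, 32], [-45, -1, 32], [-47, -3, 32], [-42, 8, 32], [-43, 1, 32], [-40, 15, 33], [-41, 4, 36], [-42, 8, 37], [-42, 1, 38], [-40, 15, 38], [-42, 13, 38], [-46, -4, 38], [-42, 5, 40], [-43, 10, 40], [-43, -3, 40], [-44, 2, 40], [-47, -3, 41], [-42, 13, 42], [-42, 5, 44], [-43, -2, 44], [-42, 9, 46], [-42, 1, 47], [-42, 13, 47], [-43, -2, 48], [-42, 5, 49], [-44, 3, 49], [-45, -5, 49], [-42, 9, 50]]
```

```bash
python3 -m inch '{"gripper":[8.5,8.5,8.5,4,4,4,4,4,4,4,4],"offset":[[0,0,-2],[0,0,-2],[0,0,-0.3],[0,0,0],[0,0,0],[0,0,0],[0,0,0],[0,0,0],[0,0,0],[0,0,0],[0,0,0]],"rot":[[0,0,0],[0,0,0],[0,0,0],[0,0,0],[0,0,0],[0,0,0],[0,0,0],[0,0,0],[0,0,0],[0,0,0],[0,0,0]]}' 25
```

```text
clock: 9.87
eef_pos: [0.4278, 0.007, 0.012]
orientation: [0.758, 0.653, 0.001, 0.001]
wrist_force: [-1.0, -0.3, 6.6]
finger_gap: 0.0464
grasp_force: 24.6
```

```bash
python3 -m inch '{"gripper":[4,4,4,4,4,4,4,4,4,4,4,4],"offset":[[0,0,1],[0,0,2],[0,0,2.5],[0,0,2.5],[0,0,2.5],[0,0,2.5],[2,-0.4,1],[3,-0.5,0],[3,-0.5,0],[3,-0.5,0],[3,-0.5,0],[3,-0.5,0]],"rot":[[0,0,0],[0,0,0],[0,0,0],[0,0,0],[0,0,0],[0,0,0],[0,0,0],[0,0,0],[0,0,0],[0,0,0],[0,0,0],[0,0,0]]}' 25
python3 -m inch '{"gripper":[4,4,4,4],"offset":[[1.7,-0.3,0],[0,0,0],[0,0,0],[0,0,0]],"rot":[[0,0,0],[0,0,0],[0,0,0],[0,0,0]]}' 25
python3 -c "
from h import *
import time
e=np.mean([read_state()['eef_pos'] for _ in range(5)],0); print(e)
c=cam('side');u=proj(c,[.61,-.04,.12])[0].astype(int)
save('c6.png',c['color'][u[1]-45:u[1]+45,u[0]-60:u[0]+60],5)"
```

```text
clock: 10.87
eef_pos: [0.5977, -0.0216, 0.1517]
orientation: [0.758, 0.653, 0.0, 0.0]
wrist_force: [-0.8, 0.0, -0.2]
finger_gap: 0.0466
grasp_force: 25.9
clock: 11.2
eef_pos: [0.6123, -0.0242, 0.1506]
orientation: [0.758, 0.653, -0.0, -0.0]
wrist_force: [-0.5, 0.2, -1.1]
finger_gap: 0.0464
grasp_force: 26.0
[ 0.6123112  -0.02418497  0.15061501]
```

View pics/c6.png

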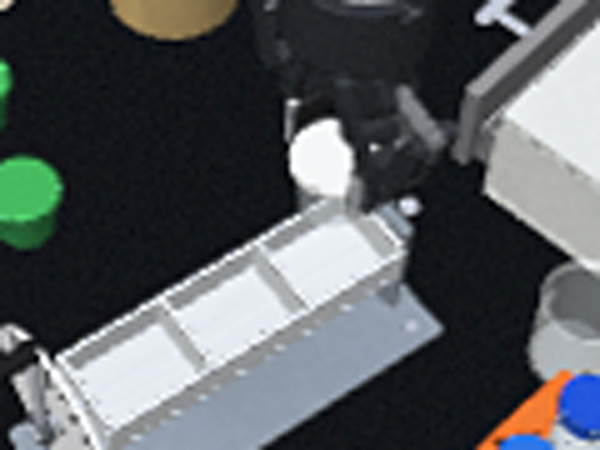

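```bash
python3 -m inch '{"gripper":[4,4,4,4,4,4,4],"offset":[[0.3,-0.1,0],[0,0,-2],[0,0,-1.5],[0,0,-0.8],[0,0,-0.7],[0,0,0],[0,0,0]],"rot":[[0,0,0],[0,0,0],[0,0,0],[0,0,0],[0,0,0],[0,0,0],[0,0,0]]}' 25
python3 -m inch '{"gripper":[4,4,4,4,4],"offset":[[0,0,-0.5],[0,0,-0.5],[0,0,-0.4],[0,0,0],[0,0,0]],"rot":[[0,0,0],[0,0,0],[0,0,0],[0,0,0],[0,0,0]]}' 25
```

```text
clock: 11.83
eef_pos: [0.6163, -0.0255, 0.1005]
orientation: [0.758, 0.653, -0.0, -0.0]
wrist_force: [-0.3, 0.2, -1.4]
finger_gap: 0.0461
grasp_force: 26.0
clock: 12.25
eef_pos: [0.616, -0.0255, 0.0859]
orientation: [0.758, 0.653, -0.0, -0.0]
wrist_force: [0.3, -0.6, -0.5]
finger_gap: 0.0463
grasp_force: 26.0
```

```bash
python3 -m inch '{"gripper":[4,4,4],"offset":[[0,0,-0.2],[0,0,0],[0,0,0]],"rot":[[0,0,0],[0,0,0],[0,0,0]]}' 25
python3 -m inch '{"gripper":[8.5,8.5,8.5,8.5,8.5,8.5,8.5,8.5,8.5,8.5],"offset":[[0,0,0],[0,0,0],[0,0,0],[0,0,0],[0,0,0],[0,0,1.5],[0,0,3],[0,0,3],[-3,-1,3],[-3,-1,0]],"rot":[[0,0,0],[0,0,0],[0,0,0],[0,0,0],[0,0,0],[0,0,0],[0,0,0],[0,0,0],[0,0,0],[0,0,0]]}' 25
python3 -m inch '{"gripper":[8.5,8.5,8.5,8.5,8.5,8.5,8.5,8.5,8.5,8.5],"offset":[[-1.6,-3.3,0],[-1.6,-3.3,0],[-1.6,-3.3,0],[-1.6,-3.3,0],[-1.6,-3.3,0],[-1.6,-3.3,0],[-1.6,-3.3,0],[-1.6,-3.3,0],[0,0,0],[0,0,0]],"rot":[[0,0,0],[0,0,0],[0,0,0],[0,0,0],[0,0,0],[0,0,0],[0,0,0],[0,0,0],[0,0,0],[0,0,0]]}' 25
python3 -c "
from cups import *; cups('side');cups('side',.09,.14); cups('top'); cups('top',.09,.14);print(read_state()['eef_pos'])
from tilt import *
tilt('side'); tilt('top')"
```

```text
clock: 12.5
eef_pos: [0.6164, -0.0256, 0.0844]
orientation: [0.758, 0.653, 0.0, 0.0]
wrist_force: [-0.5, -0.1, -0.8]
finger_gap: 0.0461
grasp_force: 26.1
clock: 13.33
eef_pos: [0.5614, -0.046, 0.1945]
orientation: [0.757, 0.653, 0.003, 0.005]
wrist_force: [0.6, -1.0, 2.2]
finger_gap: 0.085
grasp_force: 0.0
clock: 14.17
eef_pos: [0.4287, -0.3107, 0.188]
orientation: [0.759, 0.651, 0.0, 0.0]
wrist_force: [0.1, 0.1, 0.4]
finger_gap: 0.085
grasp_force: 0.0
side [141, 233, 17, 15, 202] xy 0.4194 -0.3224 r 0.0237 z95 0.045
side [221, 200, 70, 50, 402] xy 0.6092 -0.0899 r 0.1003 z95 0.116
side [220, 239, 13, 23, 68] xy 0.6168 -0.2059 r 0.0277 z95 0.136
side [182, 320, 26, 30, 224] xy 0.7245 -0.3869 r 0.0292 z95 0.139
top [371, 133, 13, 18, 56] xy 0.7181 -0.38 r 0.0268 z95 0.139
top [255, 166, 17, 15, 190] xy 0.6175 -0.0286 r 0.0283 z95 0.118
[ 0.43018048 -0.30788208  0.18791477]
side tilt deg -1.0 pts 341 ctr [ 0.5992 -0.1185  0.0709] long [ 0.143  0.99  -0.   ]
top tilt deg 1.77 pts 326 ctr [ 0.6004 -0.1088  0.0712] long [ 0.145  0.989 -0.006]
```

```bash
python3 -m inch '{"gripper":[8.5,8.5,8.5,8.5,8.5,8.5,8.5,8.5,8.5,8.5],"offset":[[-0.6,-0.6,-2.5],[-0.6,-0.6,-2.5],[0,0,-2.5],[0,0,-2.5],[0,0,-2.5],[0,0,-2],[0,0,-1.5],[0,0,-1.6],[0,0,0],[0,0,0]],"rot":[[0,0,0],[0,0,0],[0,0,0],[0,0,0],[0,0,0],[0,0,0],[0,0,0],[0,0,0],[0,0,0],[0,0,0]]}' 25
python3 -m inch '{"gripper":[4,4,4,4,4,4,4],"offset":[[0,0,0],[0,0,0],[0,0,0],[0,0,0],[0,0,0],[0,0,0],[0,0,0]],"rot":[[0,0,0],[0,0,0],[0,0,0],[0,0,0],[0,0,0],[0,0,0],[0,0,0]]}' 25
```

```text
clock: 15.3
eef_pos: [0.4176, -0.3198, 0.0114]
orientation: [0.757, 0.653, 0.0, -0.001]
wrist_force: [0.5, 0.4, 0.6]
finger_gap: 0.085
grasp_force: 0.0
clock: 15.88
eef_pos: [0.4184, -0.3219, 0.0134]
orientation: [0.758, 0.653, -0.0, 0.001]
wrist_force: [-0.7, 0.9, 7.0]
finger_gap: 0.0462
grasp_force: 25.0
```

```bash
python3 -m inch '{"gripper":[4,4,4,4,4,4,4,4,4,4,4,4],"offset":[[0,0,1],[0,0,2],[0,0,3],[0,0,3],[0,0,3],[0,2.5,1.8],[0,3.5,0],[0,3.5,0],[0,3.5,0],[0,3.5,0],[0,3.5,0],[3,3.3,0]],"rot":[[0,0,0],[0,0,0],[0,0,0],[0,0,0],[0,0,0],[0,0,0],[0,0,0],[0,0,0],[0,0,0],[0,0,0],[0,0,0],[0,0,0]]}' 25
python3 -m inch '{"gripper":[4,4,4,4,4,4,4,4],"offset":[[3.2,0,0],[3.2,0,0],[3.2,0,0],[3.2,0,0],[3,0,0],[0,0,0],[0,0,0],[0,0,0]],"rot":[[0,0,0],[0,0,0],[0,0,0],[0,0,0],[0,0,0],[0,0,0],[0,0,0],[0,0,0]]}' 25
```

```text
clock: 16.88
eef_pos: [0.4417, -0.0875, 0.1497]
orientation: [0.758, 0.652, -0.001, -0.002]
wrist_force: [0.7, -1.2, -0.2]
finger_gap: 0.0465
grasp_force: 25.9
clock: 17.55
eef_pos: [0.6028, -0.09, 0.1499]
orientation: [0.758, 0.653, -0.0, -0.001]
wrist_force: [0.9, 0.3, -0.6]
finger_gap: 0.0462
grasp_force: 26.0
```

```bash
python3 -m inch '{"gripper":[4,4,4,4,4,4,4,4,4],"offset":[[0.35,0.1,0],[0,0,-2],[0,0,-1.5],[0,0,-0.8],[0,0,-0.7],[0,0,-0.5],[0,0,-0.5],[0,0,-0.4],[0,0,0]],"rot":[[0,0,0],[0,0,0],[0,0,0],[0,0,0],[0,0,0],[0,0,0],[0,0,0],[0,0,0],[0,0,0]]}' 25
python3 -m inch '{"gripper":[4,4],"offset":[[0,0,-0.1],[0,0,0]],"rot":[[0,0,0],[0,0,0]]}' 25
```

```text
clock: 18.3
eef_pos: [0.6071, -0.0893, 0.0856]
orientation: [0.758, 0.653, -0.0, -0.0]
wrist_force: [-1.1, 0.1, -0.8]
finger_gap: 0.0464
grasp_force: 26.1
clock: 18.47
eef_pos: [0.6075, -0.0894, 0.0854]
orientation: [0.758, 0.653, 0.0, 0.0]
wrist_force: [-0.4, -0.4, -0.3]
finger_gap: 0.0462
grasp_force: 26.1
```

```bash
python3 -m inch '{"gripper":[8.5,8.5,8.5,8.5,8.5,8.5,8.5,8.5,8.5,8.5,8.5,8.5],"offset":[[0,0,0],[0,0,0],[0,0,0],[0,0,0],[0,0,0],[0,0,1.5],[0,0,3],[0,0,3.5],[0,0,3.5],[0,0,3.5],[-1.1,-3.6,0],[-1.1,-3.7,0]],"rot":[[0,0,0],[0,0,0],[0,0,0],[0,0,0],[0,0,0],[0,0,0],[0,0,0],[0,0,0],[0,0,0],[0,0,0],[0,0,0],[0,0,0]]}' 25
python3 -m inch '{"gripper":[4,4,4,4,4,4],"offset":[[0,-3.7,0],[0,-3.6,0],[0,0,0],[0,0,0],[0,0,0],[0,0,0]],"rot":[[0,0,0],[0,0,0],[0,0,0],[0,0,0],[0,0,0],[0,0,0]]}' 25
python3 -c "
from cups import *; cups('side');cups('side',.105,.13); cups('top'); cups('top',.105,.13);print(read_state()['eef_pos'])
from tilt import *
c=tilt('side'); u=proj(c,[.61,-.08,.1])[0].astype(int)
save('c7.png',c['color'][u[1]-45:u[1]+55,u[0]-65:u[0]+65],5)
"
```

```text
clock: 19.47
eef_pos: [0.5871, -0.1619, 0.2389]
orientation: [0.756, 0.654, 0.001, 0.003]
wrist_force: [0.1, 0.1, -1.2]
finger_gap: 0.0851
grasp_force: 0.0
clock: 19.97
eef_pos: [0.5852, -0.234, 0.2348]
orientation: [0.757, 0.653, 0.0, -0.0]
wrist_force: [-1.2, -0.0, 0.2]
finger_gap: 0.0398
grasp_force: 0.0
side [267, 203, 18, 15, 202] xy 0.6193 -0.0277 r 0.0242 z95 0.116
side [248, 214, 18, 16, 219] xy 0.6091 -0.0897 r 0.0245 z95 0.116
side [182, 336, 17, 13, 59] xy 0.7314 -0.4049 r 0.0195 z95 0.129
top [255, 166, 16, 15, 182] xy 0.6146 -0.0249 r 0.024 z95 0.119
top [276, 169, 15, 16, 181] xy 0.6049 -0.0878 r 0.0241 z95 0.119
[ 0.58543059 -0.23406962  0.23508998]
side tilt deg -0.42 pts 184 ctr [ 0.5963 -0.144   0.071 ] long [0.175 0.984 0.026]
```

View pics/c7.png

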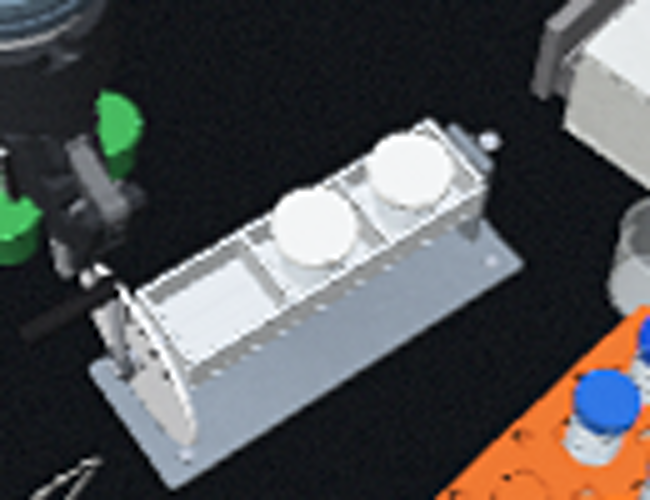

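```bash
python3 -m inch '{"gripper":[4,4,4,4,4,4,0,0,0,0,0,0],"offset":[[0,-0.1,-2],[0,0,-2],[0,0,-2],[0,0,-2],[0,0,-1.3],[0,0,0],[0,0,0],[0,0,0],[0,0,0],[0,0,0],[0,0,0],[0,0,0]],"rot":[[0,0,0],[0,0,0],[0,0,0],[0,0,0],[0,0,0],[0,0,0],[0,0,0],[0,0,0],[0,0,0],[0,0,0],[0,0,0],[0,0,0]]}' 25
python3 -m inch '{"gripper":[0,0,0,0,0,0,0,0,0,0],"offset":[[-0.218,0.033,0],[-0.218,0.033,-0.01],[-0.218,0.033,-0.015],[-0.218,0.033,-0.02],[-0.218,0.033,-0.025],[-0.218,0.033,-0.03],[-0.218,0.033,-0.04],[-0.217,0.032,-0.045],[-0.216,0.032,-0.05],[-0.216,0.032,-0.055]],"rot":[[0,0,0],[0,0,0],[0,0,0],[0,0,0],[0,0,0],[0,0,0],[0,0,0],[0,0,0],[0,0,0],[0,0,0]]}' 25
python3 -c "
from tilt import *
tilt('side');tilt('top')"
```

```text
clock: 21.22
eef_pos: [0.5861, -0.2367, 0.1436]
orientation: [0.758, 0.653, 0.0, 0.001]
wrist_force: [0.0, -0.2, 5.2]
finger_gap: 0.0109
grasp_force: 24.9
clock: 22.05
eef_pos: [0.564, -0.2335, 0.1399]
orientation: [0.758, 0.653, 0.0, 0.001]
wrist_force: [2.6, 0.3, 2.2]
finger_gap: 0.0109
grasp_force: 25.2
side tilt deg -15.3 pts 99 ctr [ 0.5914 -0.1453  0.0691] long [ 0.071  0.997 -0.011]
top tilt deg -13.69 pts 190 ctr [ 0.5971 -0.1349  0.07  ] long [0.127 0.992 0.013]
```

Tracking at about -15°. Continue to -30° and hold.

```bash
python3 -m inch '{"gripper":[0,0,0,0,0,0,0,0,0,0,0,0],"offset":[[-0.212,0.032,-0.06],[-0.211,0.032,-0.066],[-0.208,0.031,-0.072],[-0.207,0.031,-0.077],[-0.205,0.031,-0.082],[-0.202,0.03,-0.088],[-0.2,0.03,-0.093],[-0.198,0.03,-0.098],[-0.195,0.029,-0.104],[-0.192,0.029,-0.109],[0,0,0],[0,0,0]],"rot":[[0,0,0],[0,0,0],[0,0,0],[0,0,0],[0,0,0],[0,0,0],[0,0,0],[0,0,0],[0,0,0],[0,0,0],[0,0,0],[0,0,0]]}' 25
python3 -c "
from tilt import *
tilt('side');c=tilt('top');tilt('top'); c=cam('side')
u=proj(c,[.59,-.1,.1])[0].astype(int)
save('c8.png',c['color'][u[1]-45:u[1]+55,u[0]-65:u[0]+65],5)"
```

```text
clock: 23.15
eef_pos: [0.5425, -0.2301, 0.1302]
orientation: [0.758, 0.652, -0.001, -0.0]
wrist_force: [-0.6, -4.2, 1.5]
finger_gap: 0.0112
grasp_force: 26.0
side tilt deg -24.94 pts 169 ctr [ 0.6181 -0.108   0.0864] long [0.305 0.949 0.077]
top tilt deg -26.33 pts 169 ctr [ 0.5977 -0.1281  0.0696] long [0.136 0.991 0.011]
top tilt deg -30.19 pts 163 ctr [ 0.5984 -0.1278  0.0698] long [0.187 0.982 0.033]
```

View pics/c8.png

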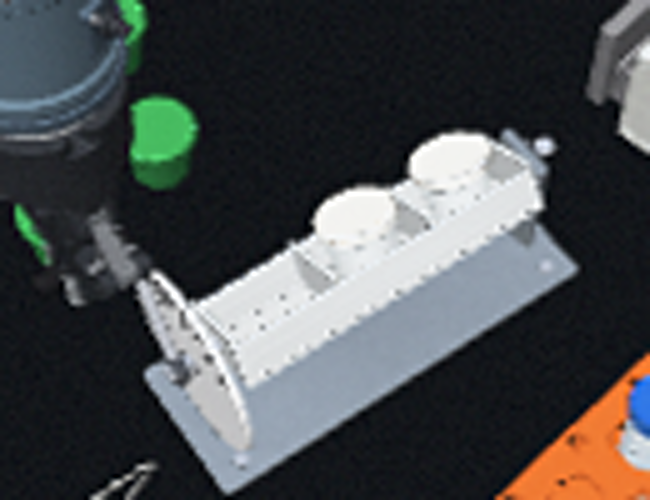

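```bash
python3 -m inch '{"gripper":[0,0,0,0,0,0,0,0,0,0,0,0],"offset":[[0,0,0],[0,0,0],[0,0,0],[0,0,0],[0,0,0],[0,0,0],[0,0,0],[0,0,0],[0,0,0],[0,0,0],[0,0,0],[0,0,0]],"rot":[[0,0,0],[0,0,0],[0,0,0],[0,0,0],[0,0,0],[0,0,0],[0,0,0],[0,0,0],[0,0,0],[0,0,0],[0,0,0],[0,0,0]]}' 25 >/dev/null
python3 -c "
from tilt import *
for n in('side','top'):
    c=cam(n);P=world(c);z=P[...,2];m=((c['color'].min(2)>150)&(z>.085)&(z<.14)&(P[...,0]>.52)&(P[...,0]<.66)&(P[...,1]>-.13)&(P[...,1]<.03))
    k,l,s,_=cv2.connectedComponentsWithStats(cv2.erode(m.astype(np.uint8),np.ones((3,3))))
    for i in range(1,k):
        if s[i,4]<40: continue
        q=P[l==i]
        for _ in range(6):
            m0=q.mean(0);v=np.linalg.svd(q-m0,full_matrices=False)[2];d=(q-m0)@v[2];q=q[abs(d)<max(.003,1.5*d.std())]
        nn=v[2]*np.sign(v[2][2]); print(n,m0.round(3),len(q),np.degrees(np.arctan2(nn@[.989,-.148,0],nn[2])))
"
python3 -m inch '{"gripper":[0,0,0,0,0,0,0,0,0,0,0,0],"offset":[[0,0,0],[0,0,0],[0,0,0],[0,0,0],[0,0,0],[0,0,0],[0,0,0],[0,0,0],[0,0,0],[0,0,0],[0,0,0],[0,0,0]],"rot":[[0,0,0],[0,0,0],[0,0,0],[0,0,0],[0,0,0],[0,0,0],[0,0,0],[0,0,0],[0,0,0],[0,0,0],[0,0,0],[0,0,0]]}' 25 >/dev/null
python3 -m inch '{"gripper":[0,0,0,0,0,0,0,0,0,0,0,0],"offset":[[0,0,0],[0,0,0],[0,0,0],[0,0,0],[0,0,0],[0,0,0],[0,0,0],[0,0,0],[0,0,0],[0,0,0],[0,0,0],[0,0,0]],"rot":[[0,0,0],[0,0,0],[0,0,0],[0,0,0],[0,0,0],[0,0,0],[0,0,0],[0,0,0],[0,0,0],[0,0,0],[0,0,0],[0,0,0]]}' 25
```

```text
side [ 0.627 -0.061  0.103] 256 35.5483123682746
top [ 0.601 -0.023  0.112] 78 -25.889563006263845
top [ 0.593 -0.085  0.112] 72 -21.744684108216347
clock: 26.45
eef_pos: [0.5425, -0.2301, 0.1302]
orientation: [0.758, 0.653, -0.001, -0.0]
wrist_force: [-1.5, -4.4, 1.8]
finger_gap: 0.0107
grasp_force: 26.0
```

```bash
python3 -m inch '{"gripper":[0,0,0,0,0,0,0,0,0,0],"offset":[[0.192,-0.029,0.109],[0.195,-0.029,0.104],[0.198,-0.03,0.098],[0.2,-0.03,0.093],[0.202,-0.03,0.088],[0.205,-0.031,0.082],[0.207,-0.031,0.077],[0.208,-0.031,0.072],[0.211,-0.032,0.066],[0.212,-0.032,0.06]],"rot":[[0,0,0],[0,0,0],[0,0,0],[0,0,0],[0,0,0],[0,0,0],[0,0,0],[0,0,0],[0,0,0],[0,0,0]]}' 25 >/dev/null
python3 -m inch '{"gripper":[0,0,0,0,0,0,0,0,0,0,0,0],"offset":[[0.216,-0.032,0.055],[0.216,-0.032,0.05],[0.217,-0.032,0.045],[0.218,-0.033,0.04],[0.218,-0.033,0.03],[0.218,-0.033,0.025],[0.218,-0.033,0.02],[0.218,-0.033,0.015],[0.218,-0.033,0.01],[0.218,-0.033,0],[0,0,0],[0,0,0]],"rot":[[0,0,0],[0,0,0],[0,0,0],[0,0,0],[0,0,0],[0,0,0],[0,0,0],[0,0,0],[0,0,0],[0,0,0],[0,0,0],[0,0,0]]}' 25
python3 -m inch '{"gripper":[0,0,0,0,0,0],"offset":[[0,0,0],[0,0,0],[0,0,0],[0,0,0],[0,0,0],[0,0,0]],"rot":[[0,0,0],[0,0,0],[0,0,0],[0,0,0],[0,0,0],[0,0,0]]}' 25
python3 -c "
from tilt import *
tilt('side');tilt('side');tilt('top')
from cups import *
cups('side',.105,.13)"
```

```text
clock: 28.28
eef_pos: [0.5839, -0.2358, 0.1413]
orientation: [0.758, 0.653, -0.001, -0.002]
wrist_force: [-5.5, -1.5, 3.0]
finger_gap: 0.0107
grasp_force: 26.1
clock: 28.78
eef_pos: [0.5839, -0.2357, 0.1413]
orientation: [0.758, 0.653, -0.001, -0.001]
wrist_force: [-5.1, -1.7, 3.6]
finger_gap: 0.0108
grasp_force: 26.1
side tilt deg -1.69 pts 183 ctr [ 0.5954 -0.1445  0.071 ] long [0.198 0.98  0.034]
side tilt deg -0.02 pts 181 ctr [ 0.5946 -0.1468  0.0712] long [ 0.13   0.992 -0.003]
top tilt deg -1.06 pts 165 ctr [ 0.5977 -0.1214  0.071 ] long [0.055 0.998 0.002]
side [267, 203, 17, 15, 201] xy 0.6175 -0.0275 r 0.0249 z95 0.116
side [248, 214, 18, 16, 214] xy 0.6096 -0.0908 r 0.0243 z95 0.116
side [182, 336, 18, 13, 62] xy 0.732 -0.4047 r 0.0204 z95 0.129
```

```bash
python3 -m inch '{"gripper":[0,0,0,0,0,0,0],"offset":[[0.14,-0.02,0],[0,0,0],[0,0,0],[0,0,0],[0,0,0],[0,0,0],[0,0,0]],"rot":[[0,0,0],[0,0,0],[0,0,0],[0,0,0],[0,0,0],[0,0,0],[0,0,0]]}' 25
python3 -c "
from tilt import *
tilt('side');tilt('side');tilt('side');tilt('top')"
```

```text
clock: 29.57
eef_pos: [0.5856, -0.236, 0.1414]
orientation: [0.758, 0.653, -0.001, -0.001]
wrist_force: [-4.0, -1.3, 4.1]
finger_gap: 0.011
grasp_force: 26.0
side tilt deg -0.97 pts 213 ctr [ 0.5967 -0.1377  0.071 ] long [0.124 0.992 0.004]
side tilt deg -0.51 pts 210 ctr [ 0.5955 -0.1394  0.0713] long [0.116 0.993 0.001]
side tilt deg -0.51 pts 216 ctr [ 0.5958 -0.1387  0.0712] long [0.108 0.994 0.002]
top tilt deg 4.78 pts 192 ctr [ 0.5976 -0.1181  0.0706] long [0.039 0.999 0.011]
```

```bash
python3 -m inch '{"gripper":[0,0,0,0,0,0,0,0,0,0],"offset":[[0.218,-0.033,0],[0.218,-0.033,-0.01],[0.218,-0.033,-0.015],[0.218,-0.033,-0.02],[0.218,-0.033,-0.025],[0.218,-0.033,-0.03],[0.218,-0.033,-0.04],[0.217,-0.032,-0.045],[0.216,-0.032,-0.05],[0.216,-0.032,-0.055]],"rot":[[0,0,0],[0,0,0],[0,0,0],[0,0,0],[0,0,0],[0,0,0],[0,0,0],[0,0,0],[0,0,0],[0,0,0]]}' 25
python3 -m inch '{"gripper":[0,0,0,0,0,0,0,0,0,0,0,0],"offset":[[0.212,-0.032,-0.06],[0.211,-0.032,-0.066],[0.208,-0.031,-0.072],[0.207,-0.031,-0.077],[0.205,-0.031,-0.082],[0.202,-0.03,-0.088],[0.2,-0.03,-0.093],[0.198,-0.03,-0.098],[0.195,-0.029,-0.104],[0.192,-0.029,-0.109],[0,0,0],[0,0,0]],"rot":[[0,0,0],[0,0,0],[0,0,0],[0,0,0],[0,0,0],[0,0,0],[0,0,0],[0,0,0],[0,0,0],[0,0,0],[0,0,0],[0,0,0]]}' 25
python3 -c "
from tilt import *
tilt('side');tilt('side');tilt('top')"
```

```text
clock: 30.6
eef_pos: [0.6086, -0.2394, 0.1389]
orientation: [0.758, 0.653, 0.0, -0.0]
wrist_force: [-3.9, 1.2, 3.7]
finger_gap: 0.0107
grasp_force: 25.3
clock: 31.6
eef_pos: [0.6291, -0.2425, 0.1303]
orientation: [0.758, 0.653, 0.0, 0.0]
wrist_force: [0.7, 4.5, 0.4]
finger_gap: 0.0108
grasp_force: 24.6
side tilt deg 32.2 pts 252 ctr [ 0.5947 -0.1323  0.0718] long [0.065 0.996 0.06 ]
side tilt deg 32.89 pts 244 ctr [ 0.594  -0.1318  0.0725] long [0.057 0.996 0.066]
top tilt deg 40.92 pts 103 ctr [ 0.6024 -0.0891  0.0705] long [0.058 0.996 0.068]
```

```bash
python3 -m inch '{"gripper":[0,0,0,0,0,0,0,0,0,0,0,0],"offset":[[-0.12,0.02,0.06],[0,0,0],[0,0,0],[0,0,0],[0,0,0],[0,0,0],[0,0,0],[0,0,0],[0,0,0],[0,0,0],[0,0,0],[0,0,0]],"rot":[[0,0,0],[0,0,0],[0,0,0],[0,0,0],[0,0,0],[0,0,0],[0,0,0],[0,0,0],[0,0,0],[0,0,0],[0,0,0],[0,0,0]]}' 25
python3 -m inch '{"gripper":[0,0,0,0,0,0,0,0,0,0,0,0],"offset":[[0,0,0],[0,0,0],[0,0,0],[0,0,0],[0,0,0],[0,0,0],[0,0,0],[0,0,0],[0,0,0],[0,0,0],[0,0,0],[0,0,0]],"rot":[[0,0,0],[0,0,0],[0,0,0],[0,0,0],[0,0,0],[0,0,0],[0,0,0],[0,0,0],[0,0,0],[0,0,0],[0,0,0],[0,0,0]]}' 25 >/dev/null
python3 -m inch '{"gripper":[0,0,0,0,0,0,0,0,0,0,0,0],"offset":[[0,0,0],[0,0,0],[0,0,0],[0,0,0],[0,0,0],[0,0,0],[0,0,0],[0,0,0],[0,0,0],[0,0,0],[0,0,0],[0,0,0]],"rot":[[0,0,0],[0,0,0],[0,0,0],[0,0,0],[0,0,0],[0,0,0],[0,0,0],[0,0,0],[0,0,0],[0,0,0],[0,0,0],[0,0,0]]}' 25 >/dev/null
python3 -m inch '{"gripper":[0,0,0,0,0,0],"offset":[[0,0,0],[0,0,0],[0,0,0],[0,0,0],[0,0,0],[0,0,0]],"rot":[[0,0,0],[0,0,0],[0,0,0],[0,0,0],[0,0,0],[0,0,0]]}' 25
```

```text
clock: 32.75
eef_pos: [0.6276, -0.2423, 0.1312]
orientation: [0.758, 0.653, 0.0, 0.0]
wrist_force: [1.4, 4.9, 1.4]
finger_gap: 0.0107
grasp_force: 24.6
clock: 35.25
eef_pos: [0.6276, -0.2424, 0.1312]
orientation: [0.758, 0.653, 0.0, 0.0]
wrist_force: [1.7, 4.7, 0.9]
finger_gap: 0.0111
grasp_force: 24.6
```

```bash
python3 -m inch '{"gripper":[0,0,0,0,0,0,0,0,0,0],"offset":[[-0.192,0.029,0.109],[-0.195,0.029,0.104],[-0.198,0.03,0.098],[-0.2,0.03,0.093],[-0.202,0.03,0.088],[-0.205,0.031,0.082],[-0.207,0.031,0.077],[-0.208,0.031,0.072],[-0.211,0.032,0.066],[-0.212,0.032,0.06]],"rot":[[0,0,0],[0,0,0],[0,0,0],[0,0,0],[0,0,0],[0,0,0],[0,0,0],[0,0,0],[0,0,0],[0,0,0]]}' 25 >/dev/null
python3 -m inch '{"gripper":[0,0,0,0,0,0,0,0,0,0,0,0],"offset":[[-0.216,0.032,0.055],[-0.216,0.032,0.05],[-0.217,0.032,0.045],[-0.218,0.033,0.04],[-0.218,0.033,0.03],[-0.218,0.033,0.025],[-0.218,0.033,0.02],[-0.218,0.033,0.015],[-0.218,0.033,0.01],[-0.218,0.033,0],[0,0,0],[0,0,0]],"rot":[[0,0,0],[0,0,0],[0,0,0],[0,0,0],[0,0,0],[0,0,0],[0,0,0],[0,0,0],[0,0,0],[0,0,0],[0,0,0],[0,0,0]]}' 25
python3 -m inch '{"gripper":[0,0,0,0],"offset":[[0,0,0],[0,0,0],[0,0,0],[0,0,0]],"rot":[[0,0,0],[0,0,0],[0,0,0],[0,0,0]]}' 25
python3 -c "
from tilt import *
tilt('side');tilt('side');tilt('side')
from cups import *
cups('side',.105,.13)"
```

```text
clock: 37.08
eef_pos: [0.5876, -0.237, 0.1451]
orientation: [0.758, 0.653, 0.001, 0.003]
wrist_force: [4.3, 5.0, 6.1]
finger_gap: 0.0105
grasp_force: 25.1
clock: 37.42
eef_pos: [0.5877, -0.237, 0.145]
orientation: [0.758, 0.653, 0.001, 0.003]
wrist_force: [4.0, 4.7, 6.8]
finger_gap: 0.0109
grasp_force: 25.1
side tilt deg 1.46 pts 223 ctr [ 0.5963 -0.1361  0.0712] long [0.132 0.991 0.008]
side tilt deg 1.91 pts 212 ctr [ 0.5963 -0.1372  0.071 ] long [0.145 0.989 0.002]
side tilt deg 0.39 pts 218 ctr [ 0.5958 -0.1383  0.0714] long [0.156 0.988 0.01 ]
side [269, 202, 17, 16, 203] xy 0.6217 -0.0244 r 0.024 z95 0.116
side [249, 214, 17, 16, 220] xy 0.6114 -0.0918 r 0.024 z95 0.116
side [182, 336, 18, 13, 64] xy 0.7315 -0.4041 r 0.0206 z95 0.129
```

```bash
python3 -m inch '{"gripper":[0,0,0,0,0,0],"offset":[[-0.11,0.015,-0.1],[-0.11,0.015,-0.1],[0,0,0],[0,0,0],[0,0,0],[0,0,0]],"rot":[[0,0,0],[0,0,0],[0,0,0],[0,0,0],[0,0,0],[0,0,0]]}' 25
python3 -c "
from tilt import *
for i in range(4): tilt('side')"
```

```text
clock: 38.12
eef_pos: [0.5871, -0.237, 0.145]
orientation: [0.758, 0.653, 0.002, 0.004]
wrist_force: [4.8, 6.1, 12.7]
finger_gap: 0.0112
grasp_force: 25.7
side tilt deg 1.47 pts 222 ctr [ 0.5958 -0.1405  0.0713] long [0.133 0.991 0.013]
side tilt deg 1.83 pts 204 ctr [ 0.5951 -0.1409  0.0711] long [0.127 0.992 0.005]
side tilt deg 1.63 pts 204 ctr [ 0.5955 -0.1402  0.0712] long [0.148 0.989 0.006]
side tilt deg 0.7 pts 204 ctr [ 0.595  -0.1393  0.0712] long [0.156 0.988 0.006]
```

```bash
python3 -m inch '{"gripper":[0,0,0,0,0,0],"offset":[[-0.12,0.018,0.15],[-0.12,0.018,0.15],[0,0,0],[0,0,0],[0,0,0],[0,0,0]],"rot":[[0,0,0],[0,0,0],[0,0,0],[0,0,0],[0,0,0],[0,0,0]]}' 25
python3 -c "
from tilt import *
for i in range(4): tilt('side')"
```

```text
clock: 38.82
eef_pos: [0.5826, -0.2363, 0.1455]
orientation: [0.758, 0.653, 0.001, 0.002]
wrist_force: [3.4, 4.4, 4.4]
finger_gap: 0.0108
grasp_force: 25.0
side tilt deg -3.25 pts 194 ctr [ 0.5959 -0.14    0.071 ] long [0.126 0.992 0.008]
side tilt deg -1.92 pts 200 ctr [ 0.5956 -0.1412  0.0709] long [0.114 0.993 0.01 ]
side tilt deg -2.76 pts 190 ctr [ 0.5954 -0.1425  0.0711] long [0.128 0.992 0.017]
side tilt deg -2.71 pts 186 ctr [ 0.5959 -0.1426  0.0711] long [0.091 0.996 0.006]
```

```bash
python3 -m inch '{"gripper":[0,0,0,0,0,0],"offset":[[0.12,-0.018,0],[0.12,-0.018,0],[0,0,0],[0,0,0],[0,0,0],[0,0,0]],"rot":[[0,0,0],[0,0,0],[0,0,0],[0,0,0],[0,0,0],[0,0,0]]}' 25
python3 -c "
from tilt import *
for i in range(3): tilt('side')"
```

```text
clock: 39.52
eef_pos: [0.5844, -0.2365, 0.1455]
orientation: [0.758, 0.653, 0.001, 0.002]
wrist_force: [0.4, 5.1, 6.9]
finger_gap: 0.0108
grasp_force: 25.1
side tilt deg -3.2 pts 195 ctr [ 0.5959 -0.1403  0.0712] long [0.109 0.994 0.012]
side tilt deg 0.13 pts 198 ctr [ 0.5956 -0.1416  0.071 ] long [0.122 0.992 0.016]
side tilt deg -1.32 pts 199 ctr [ 0.5953 -0.141   0.071 ] long [0.099 0.995 0.01 ]
```

```bash
python3 -m inch '{"gripper":[0,0,0,4,4,4,4,4,4,4],"offset":[[0.1,-0.015,0],[0,0,0],[0,0,0],[0,0,0],[0,0,0],[0,0,0],[0,0,1.5],[0,0,3],[0,0,3],[0,0,2]],"rot":[[0,0,0],[0,0,0],[0,0,0],[0,0,0],[0,0,0],[0,0,0],[0,0,0],[0,0,0],[0,0,0],[0,0,0]]}' 25
python3 -m inch '{"gripper":[8.5,8.5,8.5,8.5,8.5,8.5,8.5,8.5,8.5,8.5],"offset":[[-1,3,0],[-1,3,0],[-1,3,0],[-1.5,3.5,0],[-1.5,3.5,0],[-1.5,3.5,0],[-1.5,3.5,0],[-1.5,3.5,0],[-1.5,3.5,0],[0,0,0]],"rot":[[0,0,0],[0,0,0],[0,0,0],[0,0,0],[0,0,0],[0,0,0],[0,0,0],[0,0,0],[0,0,0],[0,0,0]]}' 25
python3 - <<'E'
from cups import *
from tilt import *
for i in range(3): tilt('side')
tilt('top'); cups('side',.105,.13); cups('top',.105,.13)
c=dict(np.load('top1.npz')); 
# drawer handle from both initial views, in detail
for n in('top','side'):
    c=dict(np.load(n+'1.npz'));P=world(c);z=P[...,2];br=c['color'].mean(2)
    m=(z>.05)&(z<.075)&(P[...,0]>.5)&(P[...,0]<.555)&(P[...,1]>.17)&(P[...,1]<.32)&(br>100)
    q=P[m]; q=q[abs(q[:,1]-.247)<.045]; A=np.polyfit(q[:,1],q[:,0],1); print(n,'handle line x=',A,'at y .247:',np.polyval(A,.247),np.percentile(q[:,0],[2,50,98]).round(4),np.median(q[:,2]))
E
```

```text
clock: 40.5
eef_pos: [0.5847, -0.2372, 0.2413]
orientation: [0.758, 0.652, 0.0, 0.001]
wrist_force: [1.6, -0.1, 1.1]
finger_gap: 0.0399
grasp_force: 0.0
clock: 41.33
eef_pos: [0.4615, 0.0685, 0.2384]
orientation: [0.756, 0.654, 0.0, -0.001]
wrist_force: [-1.0, 0.7, 0.6]
finger_gap: 0.0854
grasp_force: 0.0
side tilt deg -0.61 pts 202 ctr [ 0.5964 -0.1391  0.0711] long [0.129 0.992 0.008]
side tilt deg -1.13 pts 212 ctr [ 0.5961 -0.1371  0.0709] long [0.121 0.993 0.007]
side tilt deg -1.0 pts 217 ctr [ 0.5965 -0.1362  0.0711] long [0.141 0.99  0.009]
top tilt deg 3.33 pts 210 ctr [ 0.5969 -0.1222  0.0705] long [ 0.053  0.999 -0.006]
side [269, 202, 17, 15, 200] xy 0.6208 -0.0244 r 0.0238 z95 0.116
side [248, 214, 18, 16, 218] xy 0.6118 -0.091 r 0.0249 z95 0.116
side [182, 336, 18, 13, 63] xy 0.7317 -0.4036 r 0.0204 z95 0.129
top [254, 165, 15, 15, 182] xy 0.617 -0.0215 r 0.0239 z95 0.12
top [276, 169, 15, 15, 180] xy 0.6069 -0.0879 r 0.0239 z95 0.119
top handle line x= [-0.03784562  0.55183073] at y .247: 0.5424828566021438 [0.5353 0.5425 0.5508] 0.06210623343065759
side handle line x= [-0.03254045  0.55536943] at y .247: 0.5473319430934502 [0.5412 0.5476 0.5526] 0.061934831133670425
```

```bash
python3 -m inch '{"gripper":[3,3,3,3,3,3,2.8,2.8],"offset":[[1.4,3,0],[1.4,3,0],[1.4,3,-1.5],[1.4,3,-1.5],[1.4,3,-1.5],[1.3,2.7,-1.5],[0,0,0],[0,0,0]],"rot":[[0,0,2],[0,0,2],[0,0,2],[0,0,2],[0,0,2],[0,0,0.6],[0,0,0],[0,0,0]]}' 40
python3 -c "
from tip import *; tip(); tip('top')
c=cam('side'); P=world(c); z=P[...,2]; br=c['color'].mean(2)
print(proj(c,[.545,.246,.059]), read_state()['orientation'])"
```

```text
clock: 42.3
eef_pos: [0.5471, 0.2405, 0.1762]
orientation: [0.694, 0.72, -0.002, -0.001]
wrist_force: [-0.8, -0.2, 0.5]
finger_gap: 0.0283
grasp_force: 0.0
[0.5474 0.2399 0.1776] 91
[[-13, -2, 14], [-11, -8, 14], [-13, 2, 15], [-13, -11, 15], [-13, 7, 16], [-13, -7, 17], [-24, -8, 18], [-14, -10, 18], [-14, 3, 18], [-13, -3, 18], [-16, -12, 18], [-14, -6, 19], [-13, 7, 20], [-17, -13, 22], [-15, 7, 22], [-14, -11, 22], [-13, -4, 23], [-23, -10, 23], [-26, -7, 24], [-13, 1, 24], [-16, -10, 25], [-22, -7, 26], [-16, -14, 27], [-12, 7, 28], [-12, -11, 29], [-14, 10, 29], [-18, -13, 29], [-12, -6, 29], [-25, -10, 30], [-15, -12, 30], [-12, 2, 31], [-11, -3, 31], [-13, -11, 31], [-22, -9, 32], [-17, -10, 32], [-13, -6, 32]]
[0.5476 0.2396 0.1786] 2
[[-65, -11, -174], [-65, -7, -173]]
[[316.84894373 156.34892327]] [6.94906551e-01 7.19099919e-01 1.90532018e-04 3.94572910e-04]
```

```bash
python3 -m inch '{"gripper":[2.8,2.8,2.8,2.8,2.8,2.8,2.8,2.8],"offset":[[-0.25,0.5,-2],[0,0,-2.5],[0,0,-2.5],[0,0,-2],[0,0,-2],[0,0,-2],[0,0,-1.7],[0,0,0]],"rot":[[0,0,0],[0,0,0],[0,0,0],[0,0,0],[0,0,0],[0,0,0],[0,0,0],[0,0,0]]}' 40
python3 -m inch '{"gripper":[0,0,0,0,0,0],"offset":[[0,0,0],[0,0,0],[0,0,0],[0,0,0],[0,0,0],[0,0,0]],"rot":[[0,0,0],[0,0,0],[0,0,0],[0,0,0],[0,0,0],[0,0,0]]}' 40
```

```text
clock: 43.12
eef_pos: [0.5428, 0.2439, 0.0293]
orientation: [0.695, 0.719, -0.002, -0.001]
wrist_force: [-1.1, -0.2, -0.1]
finger_gap: 0.0279
grasp_force: 0.0
clock: 43.62
eef_pos: [0.5456, 0.2451, 0.033]
orientation: [0.694, 0.72, 0.0, 0.001]
wrist_force: [-0.5, -6.5, 1.5]
finger_gap: 0.0092
grasp_force: 39.5
```

```bash
python3 -m inch '{"gripper":[0,0,0,0,0,0,0,0,0,0,0,0],"offset":[[-0.5,-0.02,0],[-1,-0.035,0],[-1.2,-0.04,0],[-1.2,-0.04,0],[-1.2,-0.04,0],[-1.2,-0.04,0],[-1.2,-0.04,0],[-1.2,-0.04,0],[-1.2,-0.04,0],[-1.2,-0.04,0],[-1.0,-0.035,0],[-0.7,-0.025,0]],"rot":[[0,0,0],[0,0,0],[0,0,0],[0,0,0],[0,0,0],[0,0,0],[0,0,0],[0,0,0],[0,0,0],[0,0,0],[0,0,0],[0,0,0]]}' 40
python3 -m inch '{"gripper":[0,0,0,0,0],"offset":[[-0.3,-0.01,0],[-0.2,0,0],[0,0,0],[0,0,0],[0,0,0]],"rot":[[0,0,0],[0,0,0],[0,0,0],[0,0,0],[0,0,0]]}' 40
```

```text
clock: 44.62
eef_pos: [0.4322, 0.2409, 0.0354]
orientation: [0.694, 0.72, 0.013, 0.012]
wrist_force: [57.2, -6.2, -37.4]
finger_gap: 0.0094
grasp_force: 38.3
clock: 45.03
eef_pos: [0.4322, 0.2419, 0.0372]
orientation: [0.695, 0.719, 0.016, 0.013]
wrist_force: [56.6, -6.9, -38.2]
finger_gap: 0.009
grasp_force: 38.4
```

```bash
python3 -m inch '{"gripper":[0,0,0,0],"offset":[[0.6,0.02,0],[0.6,0.02,0],[0,0,0],[0,0,0]],"rot":[[0,0,0],[0,0,0],[0,0,0],[0,0,0]]}' 40
python3 -c "
from h import *
a=cam('side');np.savez('side4.npz',**a)
save('c9.png',a['color'][60:260,180:460],2.8)"
```

```text
clock: 45.37
eef_pos: [0.4322, 0.2417, 0.0367]
orientation: [0.694, 0.72, 0.006, 0.005]
wrist_force: [10.1, -10.4, 13.2]
finger_gap: 0.0091
grasp_force: 42.7
```

View pics/c9.png

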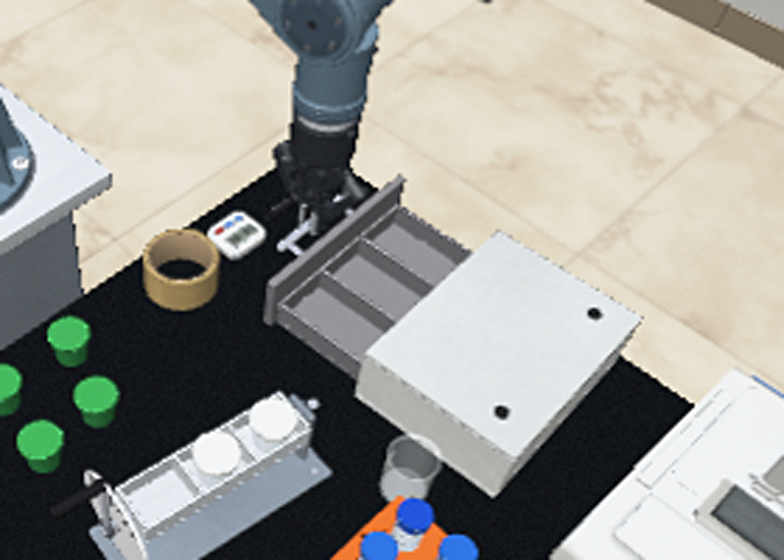

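```bash
python3 -m inch '{"gripper":[2.8,2.8,2.8,2.8,2.8,2.8,2.8,2.8,2.8,8.5,8.5],"offset":[[0,0,0],[0,0,0],[0,0,0],[0,0,1],[0,0,2.5],[0,0,3],[0,0,3],[0,0,3],[0,0,3],[0,-3.5,2],[0,-3.5,2]],"rot":[[0,0,0],[0,0,0],[0,0,0],[0,0,0],[0,0,0],[0,0,0],[0,0,0],[0,0,-3.5],[0,0,-3.5],[0,0,-3.6],[0,0,0]]}' 25
python3 -m inch '{"gripper":[8.5,8.5,8.5,8.5,8.5,8.5],"offset":[[1.5,-3.7,0],[1.5,-3.7,0],[1.5,-3.7,0],[1.5,-3.7,0],[0,-2,0],[0,0,0]],"rot":[[0,0,0],[0,0,0],[0,0,0],[0,0,0],[0,0,0],[0,0,0]]}' 25
python3 - <<'E'
from cups import *
np.set_printoptions(precision=4,suppress=True)
u=np.array([.9994,.035]);v=np.array([-.035,.9994])
print(read_state()['eef_pos'],read_state()['orientation'])
for n in('side','top'):
    c=cups(n,.105,.13,(.5,.7,-.2,.1)); np.savez(n+'5.npz',**c); P=world(c);z=P[...,2]; U=P[...,:2]@u; V=P[...,:2]@v; br=c['color'].mean(2)
    t=(z>.08)&(z<.092)&(V>.1)&(V<.4)&(U<.9)&(U>.57)&(br>150); t=cv2.morphologyEx(t.astype(np.uint8),cv2.MORPH_OPEN,np.ones((3,3)))>0
    print(n,'unit U',np.percentile(U[t],[.5,99.5]),'V',np.percentile(V[t],[.5,99.5]))
    pl=(z>.07)&(z<.09)&(V>.1)&(V<.4)&(U<.55)&(U>.42); print(' plate U',np.percentile(U[pl],[2,50,98]),'V',np.percentile(V[pl],[1,99]))
    w=(z>.037)&(z<.05)&(U>.49)&(U<.57)&(V>.12)&(V<.39); h,e=np.histogram(V[w],bins=np.arange(.12,.39,.006)); print(' wall hist',[(round(a,3),b) for a,b in zip(e,h) if b>4])
    f=(z>.005)&(z<.022)&(U>.48)&(U<.58)&(V>.14)&(V<.37); print(' floor z',np.median(z[f]),np.percentile(U[f],[1,99]))
E
```

```text
clock: 46.33
eef_pos: [0.423, 0.1726, 0.2282]
orientation: [0.757, 0.653, 0.001, 0.0]
wrist_force: [2.2, -1.0, -0.1]
finger_gap: 0.0511
grasp_force: 0.0
clock: 46.83
eef_pos: [0.4838, 0.0006, 0.2264]
orientation: [0.759, 0.651, -0.001, -0.0]
wrist_force: [-0.7, -0.3, -0.2]
finger_gap: 0.0852
grasp_force: 0.0
[0.4838 0.0006 0.2264] [ 0.759   0.6511 -0.0005 -0.    ]
side [269, 202, 17, 15, 202] xy 0.621 -0.024 r 0.0244 z95 0.116
side [248, 214, 18, 16, 220] xy 0.6108 -0.091 r 0.0239 z95 0.116
side unit U [0.6205 0.8072] V [0.1027 0.3517]
 plate U [0.477  0.4859 0.4903] V [0.1025 0.3426]
 wall hist [(np.float64(0.18), np.int64(13)), (np.float64(0.186), np.int64(38)), (np.float64(0.258), np.int64(39)), (np.float64(0.33), np.int64(35)), (np.float64(0.336), np.int64(14))]
 floor z 0.014001959170108776 [0.4913 0.5787]
top [254, 165, 15, 15, 180] xy 0.6174 -0.0216 r 0.024 z95 0.119
top [276, 169, 15, 15, 181] xy 0.6071 -0.088 r 0.0239 z95 0.119
top unit U [0.6159 0.8029] V [0.1091 0.3532]
 plate U [0.4714 0.4793 0.4858] V [0.1068 0.3464]
 wall hist [(np.float64(0.186), np.int64(24)), (np.float64(0.258), np.int64(13)), (np.float64(0.264), np.int64(17)), (np.float64(0.33), np.int64(13)), (np.float64(0.336), np.int64(31))]
 floor z 0.014036961438720626 [0.4907 0.5792]
```

```bash
python3 -m inch '{"gripper":[8.5,8.5,8.5,8.5,8.5,8.5,8.5],"offset":[[3,-0.5,0],[3,-0.5,0],[3,-0.5,0],[3,-0.5,-1],[1.5,-0.3,-2],[0,0,-2],[0,0,0]],"rot":[[0,0,0],[0,0,0],[0,0,0],[0,0,0],[0,0,0],[0,0,0],[0,0,0]]}' 25
python3 -m inch '{"gripper":[8.5],"offset":[[0,0,0]],"rot":[[0,0,0]]}' 25
```

```text
clock: 47.52
eef_pos: [0.616, -0.0165, 0.1714]
orientation: [0.757, 0.653, -0.002, -0.004]
wrist_force: [0.0, -0.0, -1.1]
finger_gap: 0.085
grasp_force: 0.0
clock: 47.6
eef_pos: [0.6171, -0.017, 0.1751]
orientation: [0.757, 0.653, -0.001, -0.002]
wrist_force: [0.3, -0.1, 0.4]
finger_gap: 0.0848
grasp_force: 0.0
```

```bash
python3 -m inch '{"gripper":[8.5,8.5,8.5,8.5,8.5,8.5,8.5],"offset":[[0,-0.5,-2],[0,0,-2],[0,0,-2],[0,0,-1.5],[0,0,-1.5],[0,0,0],[0,0,0]],"rot":[[0,0,0],[0,0,0],[0,0,0],[0,0,0],[0,0,0],[0,0,0],[0,0,0]]}' 25
python3 -m inch '{"gripper":[4,4,4,4,4,4,4],"offset":[[0,0,0],[0,0,0],[0,0,0],[0,0,0],[0,0,0],[0,0,0],[0,0,0]],"rot":[[0,0,0],[0,0,0],[0,0,0],[0,0,0],[0,0,0],[0,0,0],[0,0,0]]}' 25
```

```text
clock: 48.18
eef_pos: [0.6185, -0.0233, 0.0877]
orientation: [0.757, 0.653, 0.0, -0.0]
wrist_force: [-0.4, 0.5, 0.1]
finger_gap: 0.0852
grasp_force: 0.0
clock: 48.77
eef_pos: [0.6193, -0.0242, 0.0884]
orientation: [0.758, 0.653, 0.0, 0.001]
wrist_force: [-3.0, 1.1, 6.7]
finger_gap: 0.0459
grasp_force: 24.8
```

```bash
python3 -m inch '{"gripper":[4,4,4,4,4,4,4,4,4,4,4,4],"offset":[[0,0,1],[0,0,2],[0,0,2.5],[0,0,2.5],[-1,2,0],[-1,3.3,0],[-1,3.3,0],[-1,3.3,0],[-1,3.3,0],[-1,3.3,0],[-1,3.3,0],[-1,3.3,0]],"rot":[[0,0,0],[0,0,0],[0,0,0],[0,0,0],[0,0,1.5],[0,0,1.5],[0,0,1.5],[0,0,1.5],[0,0,1.5],[0,0,1.5],[0,0,1.5],[0,0,0]]}' 25
python3 -m inch '{"gripper":[4,4,4,4],"offset":[[0,1.8,0],[0,0,0],[0,0,0],[0,0,0]],"rot":[[0,0,0],[0,0,0],[0,0,0],[0,0,0]]}' 25
```

```text
clock: 49.77
eef_pos: [0.5382, 0.2284, 0.1677]
orientation: [0.694, 0.72, 0.0, 0.0]
wrist_force: [-0.1, -0.0, -0.5]
finger_gap: 0.0462
grasp_force: 25.9
clock: 50.1
eef_pos: [0.5389, 0.2443, 0.1671]
orientation: [0.695, 0.719, 0.0, 0.0]
wrist_force: [0.4, -0.1, -0.8]
finger_gap: 0.0461
grasp_force: 25.9
```

```bash
python3 -m inch '{"gripper":[4,4,4,4,4,4,4,4,4],"offset":[[0,0,-2],[0,0,-2.5],[0,0,-2.5],[0,0,-2.5],[0,0,-2],[0,0,-1],[0,0,-0.7],[0,0,0],[0,0,0]],"rot":[[0,0,0],[0,0,0],[0,0,0],[0,0,0],[0,0,0],[0,0,0],[0,0,0],[0,0,0],[0,0,0]]}' 25
python3 -m inch '{"gripper":[4,4,4],"offset":[[0,0,-0.25],[0,0,0],[0,0,0]],"rot":[[0,0,0],[0,0,0],[0,0,0]]}' 25
```

```text
clock: 50.85
eef_pos: [0.5395, 0.2445, 0.0354]
orientation: [0.695, 0.719, 0.0, 0.0]
wrist_force: [-0.2, -0.5, 0.1]
finger_gap: 0.0458
grasp_force: 25.9
clock: 51.1
eef_pos: [0.5393, 0.245, 0.033]
orientation: [0.695, 0.719, 0.001, 0.0]
wrist_force: [-0.0, -0.3, -1.0]
finger_gap: 0.0461
grasp_force: 25.9
```

```bash
python3 -m inch '{"gripper":[4,4,6.3,6.3,6.3,6.3,6.3,6.3,6.3,6.3,6.3,6.3],"offset":[[0,0,-0.15],[0,0,0],[0,0,0],[0,0,0],[0,0,0],[0,0,0],[0,0,1],[0,0,2.5],[0,0,3],[0,0,3],[0,0,3],[0,0,3]],"rot":[[0,0,0],[0,0,0],[0,0,0],[0,0,0],[0,0,0],[0,0,0],[0,0,0],[0,0,0],[0,0,0],[0,0,0],[0,0,0],[0,0,0]]}' 25
python3 -m inch '{"gripper":[8.5,8.5,8.5,8.5,8.5,8.5,8.5,8.5,8.5,8.5,8.5,8.5],"offset":[[0.7,-3.4,0.5],[0.7,-3.4,0],[0.7,-3.4,0],[0.7,-3.4,0],[0.7,-3.4,0],[0.7,-3.4,0],[0.7,-3.4,0],[0.7,-3.4,0],[0.7,-3.4,0],[0.6,-2.8,0],[0,0,0],[0,0,0]],"rot":[[0,0,-1.5],[0,0,-1.5],[0,0,-1.5],[0,0,-1.5],[0,0,-1.5],[0,0,-1.5],[0,0,-1.5],[0,0,0],[0,0,0],[0,0,0],[0,0,0],[0,0,0]]}' 25
python3 -c "
from cups import *
cups('side',.105,.13,(.5,.7,-.2,.1)); cups('side',.045,.075,(.49,.6,.15,.35));cups('top',.045,.075,(.49,.6,.15,.35));print(read_state()['eef_pos'])"
```

```text
clock: 52.1
eef_pos: [0.5384, 0.2448, 0.1877]
orientation: [0.695, 0.719, 0.0, 0.0]
wrist_force: [0.2, 0.2, -0.2]
finger_gap: 0.063
grasp_force: 0.0
clock: 53.1
eef_pos: [0.6077, -0.0908, 0.191]
orientation: [0.759, 0.651, 0.0, -0.0]
wrist_force: [0.4, 0.1, -0.6]
finger_gap: 0.085
grasp_force: 0.0
side [248, 214, 18, 16, 218] xy 0.6111 -0.0915 r 0.0237 z95 0.116
side [309, 151, 14, 12, 126] xy 0.541 0.2446 r 0.0238 z95 0.059
top [170, 190, 15, 15, 175] xy 0.5362 0.2469 r 0.0241 z95 0.063
[ 0.60741002 -0.08798972  0.19078846]
```

Cup A stands in the drawer (top at 59 mm, about (.539,.246)). Now cup B.

```bash
python3 -m inch '{"gripper":[8.5,8.5,8.5,8.5,8.5,8.5,8.5,8.5],"offset":[[0.1,-0.1,-2],[0,0,-2.5],[0,0,-2.5],[0,0,-1.7],[0,0,-1],[0,0,-0.6],[0,0,0],[0,0,0]],"rot":[[0,0,0],[0,0,0],[0,0,0],[0,0,0],[0,0,0],[0,0,0],[0,0,0],[0,0,0]]}' 25
python3 -m inch '{"gripper":[4,4,4,4,4,4,4],"offset":[[0,0,0],[0,0,0],[0,0,0],[0,0,0],[0,0,0],[0,0,0],[0,0,0]],"rot":[[0,0,0],[0,0,0],[0,0,0],[0,0,0],[0,0,0],[0,0,0],[0,0,0]]}' 25
```

```text
clock: 53.92
eef_pos: [0.6092, -0.0898, 0.0884]
orientation: [0.757, 0.653, 0.0, 0.0]
wrist_force: [-0.2, -0.3, -0.1]
finger_gap: 0.0849
grasp_force: 0.0
clock: 54.5
eef_pos: [0.6094, -0.0904, 0.0889]
orientation: [0.758, 0.653, 0.0, 0.001]
wrist_force: [-0.7, 0.1, 6.3]
finger_gap: 0.0464
grasp_force: 25.2
```

```bash
python3 -m inch '{"gripper":[4,4,4,4,4,4,4,4,4,4,4,4],"offset":[[0,0,1],[0,0,2],[0,0,2.5],[0,0,2.5],[-0.8,2,0],[-0.9,3.4,0],[-0.9,3.4,0],[-0.9,3.4,0],[-0.9,3.4,0],[-0.8,3.4,0],[-0.8,3.4,0],[-0.8,3.4,0]],"rot":[[0,0,0],[0,0,0],[0,0,0],[0,0,0],[0,0,1.5],[0,0,1.5],[0,0,1.5],[0,0,1.5],[0,0,1.5],[0,0,1.5],[0,0,1.5],[0,0,0]]}' 25
python3 -m inch '{"gripper":[4,4,4,4],"offset":[[0,0.4,0],[0,0,0],[0,0,0],[0,0,0]],"rot":[[0,0,0],[0,0,0],[0,0,0],[0,0,0]]}' 25
```

```text
clock: 55.5
eef_pos: [0.54, 0.1693, 0.1682]
orientation: [0.694, 0.72, 0.0, 0.0]
wrist_force: [0.2, 0.2, -0.8]
finger_gap: 0.0463
grasp_force: 25.9
clock: 55.83
eef_pos: [0.541, 0.1708, 0.1677]
orientation: [0.695, 0.719, -0.0, 0.0]
wrist_force: [-0.5, -0.4, -0.6]
finger_gap: 0.0464
grasp_force: 25.9
```

```bash
python3 -m inch '{"gripper":[4,4,4,4,4,4,4,4,4],"offset":[[0,0.1,-2],[0,0,-2.5],[0,0,-2.5],[0,0,-2.5],[0,0,-2],[0,0,-1],[0,0,-0.7],[0,0,-0.2],[0,0,0]],"rot":[[0,0,0],[0,0,0],[0,0,0],[0,0,0],[0,0,0],[0,0,0],[0,0,0],[0,0,0],[0,0,0]]}' 25
python3 -m inch '{"gripper":[4,4,6.3,6.3,6.3,6.3,6.3,6.3,6.3,6.3,6.3,6.3],"offset":[[0,0,-0.15],[0,0,0],[0,0,0],[0,0,0],[0,0,0],[0,0,0],[0,0,1],[0,0,2.5],[0,0,3],[0,0,3],[0,0,2],[-2,2,0]],"rot":[[0,0,0],[0,0,0],[0,0,0],[0,0,0],[0,0,0],[0,0,0],[0,0,0],[0,0,0],[0,0,0],[0,0,0],[0,0,0],[0,0,0]]}' 25
python3 -m inch '{"gripper":[0,0,0,0,0,0],"offset":[[-3.5,2,0],[-3.5,2,0],[-3.5,1,0],[-3.5,0,0],[-1,0,0],[0,0,0]],"rot":[[0,0,0],[0,0,0],[0,0,0],[0,0,0],[0,0,0],[0,0,0]]}' 25
python3 -c "
from cups import *
cups('side',.045,.075,(.49,.6,.1,.35));cups('top',.045,.075,(.49,.6,.1,.35));print(read_state()['eef_pos'])"
```

```text
clock: 56.58
eef_pos: [0.5412, 0.1724, 0.0339]
orientation: [0.695, 0.719, 0.0, 0.0]
wrist_force: [-0.2, -0.3, -0.3]
finger_gap: 0.046
grasp_force: 25.9
clock: 57.58
eef_pos: [0.5271, 0.1911, 0.154]
orientation: [0.696, 0.718, 0.005, 0.004]
wrist_force: [1.8, -0.0, 0.2]
finger_gap: 0.0629
grasp_force: 0.0
clock: 58.08
eef_pos: [0.3683, 0.2432, 0.1475]
orientation: [0.694, 0.72, -0.0, -0.0]
wrist_force: [1.0, 0.9, 0.8]
finger_gap: 0.0
grasp_force: 0.0
side [309, 151, 14, 12, 125] xy 0.539 0.2448 r 0.0265 z95 0.059
side [294, 163, 15, 12, 134] xy 0.542 0.1708 r 0.0241 z95 0.059
top [170, 190, 15, 15, 173] xy 0.5366 0.2471 r 0.0237 z95 0.063
top [193, 190, 14, 15, 169] xy 0.5387 0.174 r 0.0238 z95 0.062
[0.37184981 0.24305507 0.14816207]
```

```bash
python3 -m inch '{"gripper":[0,0,0,0,0,0,0,0,0,0],"offset":[[0,-0.1,-2],[0,0,-2.5],[0,0,-2.5],[0,0,-2.5],[0,0,-2.2],[1,0,0],[1,0,0],[0.8,0,0],[0,0,0],[0,0,0]],"rot":[[0,0,0],[0,0,0],[0,0,0],[0,0,0],[0,0,0],[0,0,0],[0,0,0],[0,0,0],[0,0,0],[0,0,0]]}' 25
python3 -m inch '{"gripper":[0,0,0,0,0,0,0,0,0,0,0,0],"offset":[[0.4,0.01,0],[0.5,0.02,0],[0.6,0.02,0],[0.7,0.025,0],[0.8,0.03,0],[0.8,0.03,0],[0.8,0.03,0],[0.8,0.03,0],[0.8,0.03,0],[0.8,0.03,0],[0.8,0.03,0],[0.8,0.03,0]],"rot":[[0,0,0],[0,0,0],[0,0,0],[0,0,0],[0,0,0],[0,0,0],[0,0,0],[0,0,0],[0,0,0],[0,0,0],[0,0,0],[0,0,0]]}' 25
```

```text
clock: 59.02
eef_pos: [0.4011, 0.2421, 0.0316]
orientation: [0.695, 0.719, 0.001, 0.001]
wrist_force: [-0.5, 0.6, -0.4]
finger_gap: 0.0005
grasp_force: 0.0
clock: 60.02
eef_pos: [0.4854, 0.245, 0.03]
orientation: [0.695, 0.719, -0.0, -0.0]
wrist_force: [-0.6, 1.1, -0.2]
finger_gap: 0.0002
grasp_force: 0.7
```

```bash
python3 -m inch '{"gripper":[0,0,0,0,0,0,0,0,0,0],"offset":[[0.8,0.03,0],[0.8,0.03,0],[0.7,0.02,0],[0.6,0.02,0],[0.5,0.02,0],[0.5,0.02,0],[0.4,0.01,0],[0.3,0.01,0],[0.3,0.01,0],[0,0,0]],"rot":[[0,0,0],[0,0,0],[0,0,0],[0,0,0],[0,0,0],[0,0,0],[0,0,0],[0,0,0],[0,0,0],[0,0,0]]}' 25
python3 -m inch '{"gripper":[0,0,0,0,0,0],"offset":[[0.3,0.01,0],[0.3,0.01,0],[0.3,0.01,0],[0.2,0,0],[0,0,0],[0,0,0]],"rot":[[0,0,0],[0,0,0],[0,0,0],[0,0,0],[0,0,0],[0,0,0]]}' 25
```

```text
clock: 60.85
eef_pos: [0.5345, 0.2466, 0.0303]
orientation: [0.695, 0.719, 0.0, 0.0]
wrist_force: [0.4, -0.2, -0.0]
finger_gap: -0.0001
grasp_force: 0.0
clock: 61.35
eef_pos: [0.5429, 0.247, 0.0299]
orientation: [0.695, 0.719, -0.002, -0.001]
wrist_force: [-7.5, 0.2, 5.5]
finger_gap: 0.0004
grasp_force: 3.9
```

```bash
python3 -m inch '{"gripper":[0,0,0,0,0],"offset":[[0.2,0.01,0],[0.2,0,0],[0,0,0],[0,0,0],[0,0,0]],"rot":[[0,0,0],[0,0,0],[0,0,0],[0,0,0],[0,0,0]]}' 25
python3 -m inch '{"gripper":[0,0,0,0,0,0,0,0,0],"offset":[[-1,0,0],[-2,0,0],[-3,0,0],[-3,0,0],[0,0,3],[0,0,3],[0,0,3],[-3,-3,0],[0,0,0]],"rot":[[0,0,0],[0,0,0],[0,0,0],[0,0,0],[0,0,0],[0,0,0],[0,0,0],[0,0,0],[0,0,0]]}' 25
python3 - <<'E'
from tilt import *
u=np.array([.9994,.035])
for n in('side','top'):
    c=cam(n);P=world(c);z=P[...,2];br=c['color'].mean(2);U=P[...,:2]@u
    m=(z>.05)&(z<.07)&(P[...,0]>.52)&(P[...,0]<.575)&(P[...,1]>.21)&(P[...,1]<.285)&(br>100); print(n,'handle U',np.median(U[m]),m.sum())
    if n=='side': save('c10.png',c['color'],1.55)
tilt('side');print(read_state()['eef_pos'])
E
```

```text
clock: 61.77
eef_pos: [0.5431, 0.247, 0.0297]
orientation: [0.694, 0.719, -0.005, -0.004]
wrist_force: [-21.5, -1.5, 17.7]
finger_gap: 0.0001
grasp_force: 11.1
clock: 62.52
eef_pos: [0.4253, 0.2154, 0.1203]
orientation: [0.695, 0.719, -0.001, -0.0]
wrist_force: [-1.2, 0.4, -1.5]
finger_gap: 0.0
grasp_force: 0.0
side handle U 0.5735119283533378 61
top handle U 0.5673400256180664 71
side tilt deg -0.29 pts 497 ctr [ 0.6033 -0.0894  0.0709] long [0.144 0.99  0.002]
[0.42999277 0.21760696 0.12072792]
```

View pics/c10.png

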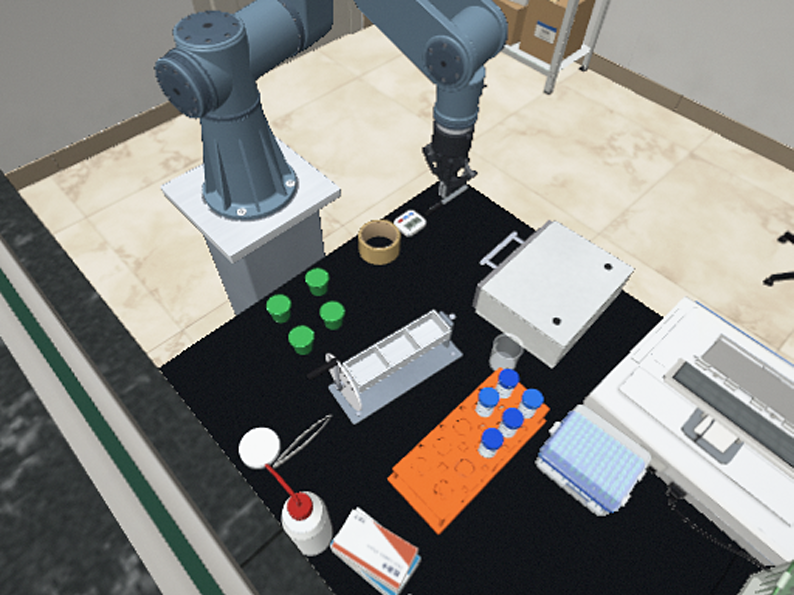

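The drawer is shut flush, with the handle at (503,250). The trough is empty and level at (400,350), the green cups and bystanders are where they were, and the gripper touches nothing.

```bash
python3 -c "
from rig import ticket
print(ticket.sign_off())"
```

```text
the job is handed in; nothing more can be done
None
```

I handed the job in at about 63 s of the 210 s: both cups present were rocked about 30° each way with holds of over 3 s, and now stand in the shut drawer with the trough level; `sign_off()` returned no verdict.

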